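# Sort plugged copper vases by heft: pitch-filled to the chasing tray, hollow to the chest

## Task

Clear the planishing hammer off the chasing tray onto the leather mat, laid along it, and open the wooden chest. Then heft each plugged copper vase on the bench: stand the heavy ones, already filled with pitch, in the tray for chasing and the light hollow ones in the chest, all upright; the annealed copper dents easily, so grip lightly, set each down softly and leave everything else on the bench alone. When all are sorted, shut the chest's lid fully.

Things in the scene. Friction and masses are not known exactly. Their poses are not given: they have to be found in the camera images.
- chest: light wooden chest with a hinged lid, fixed, 165 (x) by 290 (y) by 125 mm tall, walls and floor 8 mm, a 3 mm blue felt on the floor (vases stand 11 mm above the origin). Inside 149 by 274 mm: room for three vases in a row along y, 85 mm apart. Origin: centre of its underside; the knob side faces the robot (-x). It may stand left or right of the vases and be turned a little.
- lid (a joint): the chest's lid, hinged along the chest's far (+x) upper rim: 0 shut, grows as it opens upward, 1.57 upright, 1.8 at its stop; a stiff hinge, it stays where it is left (about 5 N at the knob to lift, 1 to 3 N to lower). Starts shut or a little ajar
- lid_knob (a point): centre of the head of the brass knob on the lid, head 28 mm across and 16 mm thick, 35 mm above the lid's upper face on a 12 mm stem, 30 mm in from the front edge. The lid is 8 mm thick. The knob lies 135 mm from the hinge along the lid and 43 mm above the hinge line when shut
- lid_hinge (a point): middle of the hinge line, at the far upper rim of the chest, 125 mm above the bench; x axis turns with the lid, y axis along the hinge
- tray: dark wooden chasing tray, fixed, 160 (x) by 290 (y) by 30 mm tall, walls and floor 8 mm, a 3 mm grey felt on the floor (vases stand 11 mm above the origin). Inside 144 by 274 mm: room for three vases in a row along y, 85 mm apart. Origin: centre of its underside. It may stand left or right of the vases and be turned a little.
- chest_felt: blue felt on the chest's floor, 3 mm; origin at the centre of its underside
- tray_felt: grey felt on the tray's floor, 3 mm; origin at the centre of its underside
- mat: brown leather mat, fixed, 120 (x) by 270 (y) by 4 mm, where the hammer is laid along the mat's y; origin at the centre of its underside
- hammer: planishing hammer, 207 mm long, 0.36 kg, lying flat: round wooden handle 24 mm thick along its x, steel head at the +x end 80 mm across (y) and 24 mm thick. Origin: middle of its length, on the underside. Starts lying in the tray, on the felt, roughly along the tray's y with the head towards +y
- hammer_grip (a point): on the handle's axis 55 mm from the origin towards the head, 12 mm up: near the balance point, 24 mm across here, the head begins 24 mm farther on
- vase_a: copper vase; all look alike. 98 mm tall; belly 69 mm across, foot 60 mm; slim neck 43 to 45 mm across from 57 to 86 mm up (grip it, fingertips above 57 mm), pale plug 36 mm on top. Origin: centre of the foot's underside, z up. Hollow (0.14 to 0.20 kg in all) or filled with pitch (0.47 to 0.60 kg). Soft: both fingers together may press with at most 90 N, a landing on felt with 60 N. May be absent
- vase_b: copper vase exactly like vase_a in look, size and limits; hollow or filled; may be absent
- vase_c: copper vase exactly like vase_a in look, size and limits; hollow or filled; may be absent
- vase_d: copper vase exactly like vase_a in look, size and limits; hollow or filled; may be absent
- vase_e: copper vase exactly like vase_a in look, size and limits; hollow or filled; may be absent
- vase_f: copper vase exactly like vase_a in look, size and limits; hollow or filled; may be absent
- cup_a: open copper cup, 75 mm tall, 72 mm across; bystander; origin under its centre
- cup_b: open copper cup like cup_a; bystander
- flux_tin: flux tin, 64 mm across, 70 mm tall; bystander; origin under its centre
- wax: yellow wax puck 36 mm across, 28 mm tall, standing among the vases; bystander; origin under its centre
- punch: steel chasing punch, 120 mm long, 9 mm thick, lying; bystander
- brush: bench brush, 170 mm long, lying; bystander
- mallet: wooden mallet, 240 mm long, 60 mm thick, lying; bystander

How it is judged:
By the outcome, as a careful person would: the job done as asked, in the order asked, and still so for the second after the job is handed in, with the robot touching nothing.
Of vase_a, vase_b, vase_c, vase_d, vase_e, vase_f only 4 to 5 are there at a start; the rules pass over those that are not, and their reading is None.
At some moment in a run one of hammer, vase_a, vase_b, vase_c, vase_d, vase_e, vase_f may be knocked a few centimetres aside while the robot is not near it.
It also fails if it takes over 210 s, if anything falls off the work surface, if the arm or the gripper's body presses on something with over 40 N, if the wrist force passes 120 N, or if a joint passes its speed limit or range.

## Robot

A 7-joint arm with a two-finger parallel gripper is mounted at the origin on the work surface. World frame = base frame: x ahead of the robot, y to its left, z up, the work surface at z = 0. Lengths are in mm, angles in rad, forces in N, time in s.
With the tool pointing down it reaches from about 400 to 875 mm from the base axis. Payload 4.4 kg.
Tool frame: the origin (TCP) lies at the very end of the fingers, on their centre line; the grasp point (between the pads) lies 19 mm behind it; y points along the fingers, z is the direction in which the jaws open and shut, and the axes are right-handed (so a half turn about y gives the same grasp; the last joint's range is limited). The gripper opens to 85 mm and grips with 20 to 120 N. Pads are 22 mm wide; open, the fingers measure 114 mm over their backs; the gripper's body (76 mm by 85 mm) begins 54 mm behind the grasp point. The pads swing forward as they close: fully open they stand 13 mm farther back than shut.
Start: joints at [-0.066, 0.628, 0.038, 1.517, -0.027, 0.996, -0.02], TCP at [650.014, 0.027, 231.313] pointing down, gripper open.
Joint ranges: [-3.06, 3.06], [-0.37, 2.12], [-1.25, 1.32], [0.18, 2.47], [-1.1, 4.24], [0.23, 1.98], [-2.94, 2.94]. Speed limits (rad/s): [2.57, 2.57, 3.14, 3.14, 3.14, 3.14, 3.14].

## Interface

Orientations are given as a unit quaternion [x, y, z, w].
In Python, from station import robot gives the robot as it stands.
- The arm moves only by the shell command python3 -m creep 'ROWS' [OPENING] [FORCE]. ROWS is JSON, a list of rows, each an object of numbers: "dx", "dy", "dz": the shift along the world's x, y, z in m; "turn": the turn about the world's z in rad. In form: [{"dx": .., "dy": .., "dz": .., "turn": ..}, ...]. A call has exactly 10 rows; each row shifts and turns the commanded pose from where the row before left it; what a row does not reach is not made up. A row lasts 1/8 s, in which the tool goes at most 62.5 mm and 10.7 degrees, less where a joint would pass 70% of its speed; a pose out of reach is approached as far as the arm can. A call is refused whole if a number of a shift passes 0.0625 or a number of a turn 0.188, either way. A call with a gripper value outside its range is refused whole. OPENING is the gripper's target within -1 to 1 (fully open at 1, half-way at 0, shut at -1), set as the call begins (- or left out, the last holds). The fingers move at their own pace and stop on an object; FORCE is the grip in N (left out, the last holds). Time passes only in rows, so rows that do not move let the fingers close, or fill a call up. It gives the time, the measured TCP pose, the force and the opening at its end, in the units of the state.
- robot.get_state(): the state, without advancing time (a new reading comes with each control period).
- robot.get_image(name): name is "scene" or "side" or "wrist"; returns (picture, depth): 384x512x3 uint8, red, green, blue; 384x512 float32, mm along the optical axis (not along the pixel's ray), 0 where there is no reading.
- robot.camera_info(name): a dict with "camera_matrix" (3x3 intrinsics, pixels), "dist" ([k1, k2, p1, p2, k3] as OpenCV has them; the pictures are not rectified), "R" (3x3) and "t" (3): a world point X has camera coordinates R X + t. Camera axes: x right, y down, z forward; pixel columns grow to the right and rows downward; lengths in mm; the calibration is good to about 2 mm. A picture is of the moment at which its call begins: read the wrist's pose just before it. camera_info takes no time and is no camera call; for the wrist camera it gives the pose at the moment of the call.
- robot.close_job(): hands the job in, once; it reports no verdict.
Trained networks look in the newest picture that a camera, given by its name, has taken for a name from the list of things; names that differ only in an ending like _2 or _b are one class to them, and where a whole thing is asked for, a point or a joint stands for the part that bears it (a point fixed in the world has none). Each returns a list of dicts, best first, with "score" (0 to 1); they miss things now and then, are a little off and sometimes report something else, mostly with a low value. They report only what shows in the picture. A call takes as long as a camera call.
- robot.find_in(camera, query): "uv" ([column, row] in pixels, amid what is visible of it).
- robot.cut_out(camera, query): "pixels" (384x512 bool, what is visible of it) and "uv" ([column, row] in pixels, amid what is visible of it).
The state is a dict: "time": time; "joint_pos": joint angles; "joint_velocities": joint speeds; "joint_torque": joint torques, N m; "ee_pos": TCP position; "tool_rot": TCP orientation; "ft_force": force on the tool from outside, world axes, zero at the start; "wrist_torque": the same for the moment, N m; "finger_gap": opening from 0.0 (shut) to 1.0 (fully open).
Only numpy, scipy, OpenCV 4.12 (cv2) and the standard library are available. Lean on these libraries where they do the work, as an engineer would, in place of code of your own. Each camera call takes 0.05 s, during which the arm holds its last target. There are 200 camera calls.

## Working session

There is one attempt and no reset: what is moved stays moved. The work goes in short steps, Python scripts to look and compute and a shell command to move; the robot and the scene stay as the last step left them, time stands still between calls to the robot, and variables do not carry over. Pictures are saved under pics/ and viewed, about 12 in all and at most 16, crops included, and the job is handed in when it is done.

```bash
ls; mkdir -p pics; cat > h.py <<'E'
import numpy as np, cv2
from station import robot
from scipy.spatial.transform import Rotation as Rot
def info(c):
    i=robot.camera_info(c); return np.array(i["camera_matrix"]),np.array(i["dist"]),np.array(i["R"]),np.array(i["t"]).reshape(3)
def cloud(c,save=None):
    i=info(c); im,d=robot.get_image(c)
    K,D,R,t=i
    v,u=np.mgrid[0:384,0:512]
    n=cv2.undistortPoints(np.stack([u.ravel(),v.ravel()],1).astype(np.float64)[:,None],K,D)[:,0]
    P=np.c_[n,np.ones(len(n))]*d.reshape(-1,1)
    W=((P-t)@R).reshape(384,512,3); W[d<=0]=np.nan
    if save: cv2.imwrite(save,cv2.cvtColor(im,cv2.COLOR_RGB2BGR))
    return im,W
def st():
    s=robot.get_state(); return s
E
python3 - <<'E'
from h import *
s=st(); print({k:np.round(v,3).tolist() for k,v in s.items()})
a=[]
for c in ["scene","side"]:
    im,W=cloud(c,f"pics/{c}0.png"); np.save(c+"W.npy",W); np.save(c+"im.npy",im)
    for q in ["chest","lid_knob","tray","mat","hammer","vase_a","cup_a","flux_tin","wax","mallet","punch","brush"]:
        for r in robot.cut_out(c,q):
            if r["score"]<.3: continue
            p=W[r["pixels"]]; p=p[~np.isnan(p[:,0])]
            if len(p): print(c,q,round(r["score"],2),np.round(r["uv"]).tolist(),len(p),"med",np.round(np.median(p,0)).tolist(),"lo",np.round(np.percentile(p,3,axis=0)).tolist(),"hi",np.round(np.percentile(p,97,axis=0)).tolist())
E
```

```text
pics
{'time': 0.0, 'joint_pos': [-0.066, 0.629, 0.038, 1.518, -0.027, 0.996, -0.02], 'joint_velocities': [0.0, 0.0, 0.002, 0.002, 0.001, 0.001, 0.001], 'joint_torque': [-0.001, -56.341, 1.226, -19.345, 0.011, 0.011, -0.0], 'ee_pos': [649.364, 0.041, 230.406], 'tool_rot': [0.5, -0.5, 0.5, -0.5], 'ft_force': [-0.017, -0.074, -0.3], 'wrist_torque': [0.003, -0.004, -0.06], 'finger_gap': 1.0}
scene chest 0.72 [284.0, 155.0] 5701 med [490.0, 278.0, 131.0] lo [363.0, 143.0, 8.0] hi [539.0, 423.0, 140.0]
scene chest 0.47 [191.0, 213.0] 502 med [548.0, -68.0, 51.0] lo [519.0, -97.0, 1.0] hi [564.0, -36.0, 100.0]
scene lid_knob 0.76 [283.0, 147.0] 3550 med [448.0, 285.0, 134.0] lo [358.0, 150.0, 127.0] hi [529.0, 426.0, 142.0]
scene tray 0.63 [104.0, 214.0] 3294 med [437.0, -329.0, 14.0] lo [342.0, -458.0, 5.0] hi [509.0, -183.0, 34.0]
scene hammer 0.78 [112.0, 206.0] 571 med [422.0, -296.0, 33.0] lo [368.0, -412.0, 17.0] hi [447.0, -220.0, 40.0]
scene hammer 0.51 [283.0, 142.0] 3483 med [448.0, 286.0, 134.0] lo [361.0, 150.0, 128.0] hi [529.0, 426.0, 142.0]
scene vase_a 0.92 [239.0, 229.0] 47
[... 3068 characters left out ...]
7.0, 60.0] lo [676.0, 337.0, 7.0] hi [727.0, 392.0, 72.0]
side mallet 0.78 [142.0, 311.0] 1648 med [528.0, 549.0, 43.0] lo [351.0, 510.0, 5.0] hi [574.0, 597.0, 61.0]
side mallet 0.51 [261.0, 196.0] 332 med [531.0, 64.0, 69.0] lo [512.0, 35.0, 22.0] hi [563.0, 79.0, 102.0]
side punch 0.66 [295.0, 215.0] 152 med [433.0, -0.0, 7.0] lo [378.0, -14.0, -1.0] hi [499.0, 4.0, 12.0]
side punch 0.47 [204.0, 176.0] 441 med [755.0, 121.0, 51.0] lo [726.0, 88.0, 16.0] hi [794.0, 152.0, 78.0]
side brush 0.58 [234.0, 169.0] 337 med [751.0, 0.0, 19.0] lo [735.0, -101.0, 1.0] hi [775.0, 55.0, 24.0]
side brush 0.43 [355.0, 172.0] 2323 med [417.0, -311.0, 14.0] lo [333.0, -459.0, 3.0] hi [503.0, -171.0, 33.0]
```

```bash
python3 - <<'E'
from h import *
ims=[np.load(c+"im.npy") for c in("scene","side")]; Ws=[np.load(c+"W.npy") for c in("scene","side")]
cv2.imwrite("pics/both.png",cv2.cvtColor(np.vstack([cv2.resize(ims[0][100:330],(768,345)),cv2.resize(ims[1][100:260],(768,240))]),cv2.COLOR_RGB2BGR))
P=np.vstack([W.reshape(-1,3) for W in Ws]); C=np.vstack([i.reshape(-1,3) for i in ims])
ok=~np.isnan(P[:,0]); P=P[ok];C=C[ok]
def rect(m,n):
    q=P[m][:,:2].astype(np.float32)
    (c,s,a)=cv2.minAreaRect(q); print(n,len(q),np.round(c,1),np.round(s,1),round(a,2))
for k,W in enumerate(Ws):
  p=W.reshape(-1,3); p=p[~np.isnan(p[:,0])]
  for x,y in [(645,52),(545,-66),(435,-64),(540,60)]:
    m=(np.hypot(p[:,0]-x,p[:,1]-y)<35)&(p[:,2]>96)&(p[:,2]<106); q=p[m]
    m2=(np.hypot(p[:,0]-x,p[:,1]-y)<45)&(p[:,2]>15)&(p[:,2]<45); 
    print(k,(x,y),m.sum(),np.round(q.mean(0),1),np.round((q.min(0)+q.max(0))/2,1))
X,Y,Z=P.T
rect((X>320)&(X<530)&(Y<-150)&(Y>-480)&(Z>22)&(Z<34)&~((X>355)&(X<475)&(Y>-440)&(Y<-195)),"tray rim")
lid=(X>330)&(X<560)&(Y<450)&(Y>130)&(Z>120)&(Z<150)
rect(lid,"lid"); A=np.c_[P[lid][:,:2],np.ones(lid.sum())]; print("lid plane",np.linalg.lstsq(A,P[lid][:,2],rcond=None)[0])
kn=(X>330)&(X<560)&(Y<450)&(Y>130)&(Z>155)&(Z<200); print("knob",kn.sum(),P[kn].min(0),P[kn].max(0))
ham=(X>350)&(X<480)&(Y>-445)&(Y<-190)&(Z>20)&(Z<42); rect(ham,"hammer")
for lo in range(-440,-190,15):
    m=ham&(Y>=lo)&(Y<lo+15)
    if m.sum()>3: print(lo+7,m.sum(),np.round([X[m].min(),X[m].max(),np.percentile(Z[m],95)],0))
mt=(X>590)&(X<760)&(Y>-430)&(Y<-130)&(Z>2)&(Z<12); rect(mt,"mat")
print(np.median(Z[(X>600)&(X<700)&(Y>-100)&(Y<-50)]))
E
```

```text
0 (645, 52) 79 [644.5  56.   99.2] [642.6  55.9 100.6]
0 (545, -66) 62 [532.3 -66.7  99.1] [533.3 -65.4 100.2]
0 (435, -64) 62 [426.6 -61.   99.1] [426.1 -60.7 100.1]
0 (540, 60) 24 [550.4  62.6  98.6] [547.9  62.1  99.6]
1 (645, 52) 62 [639.3  61.4  99.8] [639.9  59.7 100.3]
1 (545, -66) 64 [528.7 -60.2  99.7] [529.3 -62.  100.5]
1 (435, -64) 75 [423.9 -55.2  99.5] [424.1 -55.8  99.6]
1 (540, 60) 74 [543.1  57.9  99.9] [544.2  56.6  99.6]
tray rim 1173 [ 422.7 -317.8] [167.7 295.5] 5.47
lid 9566 [443.9 290.7] [301.3 187.4] 83.72
lid plane [-2.77518582e-03 -1.19978259e-03  1.35684394e+02]
knob 167 [374.97636537 280.19681649 157.51174048] [406.76240537 314.22038267 183.02918056]
hammer 1087 [ 414.5 -317.7] [252.7 129. ] 89.64
-433 27 [354. 395.  34.]
-418 51 [353. 475.  38.]
-403 75 [351. 465.  39.]
-388 76 [351. 447.  40.]
-373 67 [351. 442.  39.]
-358 66 [350. 442.  37.]
-343 56 [350. 479.  38.]
-328 60 [351. 474.  38.]
-313 53 [350. 432.  38.]
-298 56 [350. 429.  38.]
-283 51 [395. 422.  38.]
-268 52 [393. 422.  37.]
-253 62 [359. 417.  38.]
-238 123 [355. 437.  40.]
-223 165 [355. 441.  39.]
-208 36 [399. 444.  35.]
mat 5164 [ 674.9 -280. ] [300.  169.8] 89.99
1.0043105477389982
```

View pics/both.png

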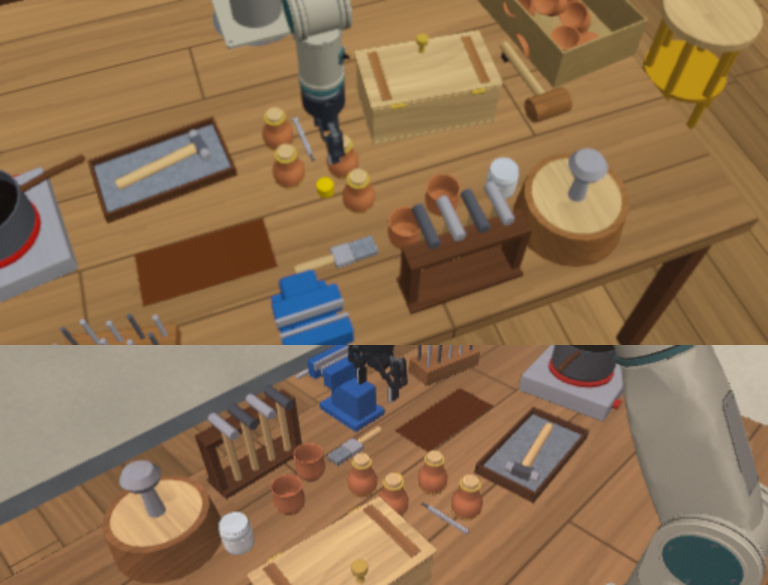

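Both views show four vases: in the upper half they are at roughly (278,127), (288,165), (343,155) and (358,190). The hammer is in the left-hand tray, the mat is in front of it, and the chest is shut on the right with its knob at (422,42). I'll move above the hammer first.

```bash
python3 -m creep '[{"dx":-0.03,"dy":-0.03,"dz":0,"turn":0.02},{"dx":-0.03,"dy":-0.035,"dz":0,"turn":0.02},{"dx":-0.03,"dy":-0.035,"dz":0,"turn":0.02},{"dx":-0.03,"dy":-0.035,"dz":0,"turn":0.02},{"dx":-0.03,"dy":-0.035,"dz":0,"turn":0.02},{"dx":-0.03,"dy":-0.035,"dz":0,"turn":0.02},{"dx":-0.03,"dy":-0.035,"dz":0,"turn":0.02},{"dx":-0.03,"dy":-0.02,"dz":0,"turn":0.04},{"dx":0,"dy":0,"dz":0,"turn":0},{"dx":0,"dy":0,"dz":0,"turn":0}]' 1 30
python3 - <<'E'
from h import *
s=st(); print(s["time"],s["ee_pos"],Rot.from_quat(s["tool_rot"]).as_matrix().round(3).tolist())
K,D,R,t=info("wrist"); print("cam",-R.T@t,R[2], "K",K[0,0])
im,W=cloud("wrist","pics/w1.png")
for q in ["hammer","tray"]:
  for r in robot.cut_out("wrist",q)[:1]:
    p=W[r["pixels"]]; p=p[~np.isnan(p[:,0])]; print(q,r["score"],r["uv"],len(p),p.min(0),p.max(0))
    if q=="hammer":
        p=p[(p[:,2]>22)&(p[:,2]<50)]; np.save("hp.npy",p)
        for lo in range(-440,-190,15):
            m=(p[:,1]>=lo)&(p[:,1]<lo+15)
            if m.sum()>3: print(lo+7,m.sum(),p[m][:,0].min().round(),p[m][:,0].max().round(),np.percentile(p[m][:,2],90).round())
im,W=cloud("scene","pics/s1.png")
for r in robot.cut_out("scene","vase_a"):
    p=W[r["pixels"]]; p=p[p[:,2]>96]; print("vase",r["score"],r["uv"],len(p),p.mean(0) if len(p) else 0)
for r in robot.cut_out("scene","mat")[:2]:
    p=W[r["pixels"]]; p=p[~np.isnan(p[:,0])]; print("mat",r["score"],r["uv"],len(p),cv2.minAreaRect(p[:,:2].astype(np.float32)))
E
```

```text
time: 2.55
ee_pos: [410.9, -259.6, 231.6]
tool_rot: [-0.543, 0.453, -0.453, 0.543]
ft_force: [-0.4, -0.5, -0.1]
finger_gap: 0.998
2.55 [ 410.87764818 -259.63125344  231.57706947] [[0.179, 0.001, 0.984], [-0.984, 0.0, 0.179], [0.0, -1.0, 0.001]]
cam [ 398.05277065 -194.2891088   374.84973928] [ 0.04710566 -0.25317233 -0.96627368] K 305.078654744057
hammer 0.92 [249.4, 182.1] 4349 [ 354.08469345 -417.63003857   10.23531988] [ 449.61861323 -207.79047536   37.74529694]
-418 61 429.0 450.0 35.0
-403 188 423.0 449.0 35.0
-388 204 419.0 447.0 35.0
-373 213 416.0 443.0 35.0
-358 219 412.0 438.0 35.0
-343 222 408.0 435.0 35.0
-328 239 406.0 431.0 35.0
-313 236 402.0 427.0 35.0
-298 252 398.0 425.0 35.0
-283 261 394.0 421.0 36.0
-268 267 391.0 417.0 36.0
-253 301 358.0 413.0 36.0
-238 662 355.0 431.0 36.0
-223 818 354.0 434.0 36.0
-208 132 398.0 431.0 36.0
tray 0.95 [265.3, 202.8] 25880 [ 327.30150209 -468.4900286    -0.80806187] [ 523.55176888 -162.98470199   33.03681558]
vase 0.87 [227.7, 205.4] 62 [545.98372651  53.15545951  98.67312875]
vase 0.71 [184.6, 190.1] 69 [427.6160724  -61.30002868  99.07375979]
vase 0.68 [238.8, 228.0] 77 [643.36879279  56.05158483  99.03480172]
vase 0.6 [191.8, 213.6] 67 [534.28982415 -65.90342719  98.91543991]
vase 0.57 [284.0, 146.9] 3405 [447.19058215 285.28423626 134.60175699]
mat 0.71 [139.0, 275.6] 3177 ((667.0364990234375, -281.5513610839844), (270.7733154296875, 132.6209259033203), 89.18501281738281)
mat 0.53 [231.1, 269.0] 493 ((771.8697509765625, -31.02338409423828), (64.2951889038086, 168.38902282714844), 7.6882548332214355)
```

View pics/w1.png

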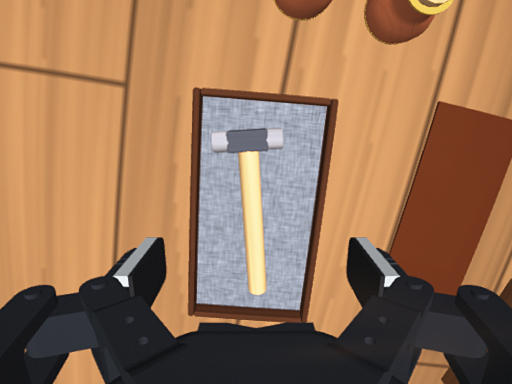

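The wrist view shows the hammer alone in the tray, with its head at (247,140) and its handle running down to (257,290). The mat is on the right at (455,180). Nothing obstructs the handle, so I'll go down with a narrowed jaw, since the tray wall is close.

```bash
python3 -m creep '[{"dx":-0.008,"dy":-0.003,"dz":0,"turn":0.052},{"dx":0,"dy":0,"dz":-0.03,"turn":0},{"dx":0,"dy":0,"dz":-0.03,"turn":0},{"dx":0,"dy":0,"dz":-0.03,"turn":0},{"dx":0,"dy":0,"dz":-0.03,"turn":0},{"dx":0,"dy":0,"dz":-0.03,"turn":0},{"dx":0,"dy":0,"dz":-0.03,"turn":0},{"dx":0,"dy":0,"dz":-0.02,"turn":0},{"dx":0,"dy":0,"dz":-0.016,"turn":0},{"dx":0,"dy":0,"dz":0,"turn":0}]' 0 40
python3 - <<'E'
from h import *
im=cv2.imread("pics/s1.png"); hsv=cv2.cvtColor(im,cv2.COLOR_BGR2HSV)
r=robot.get_image("scene"); 
i=info("scene"); K,D,R,t=i
for r in robot.cut_out("scene","mat")[:1]:
    m=r["pixels"].astype(np.uint8); m=cv2.morphologyEx(m,cv2.MORPH_OPEN,np.ones((3,3)))
    c=max(cv2.findContours(m,0,cv2.CHAIN_APPROX_NONE)[0],key=cv2.contourArea)[:,0].astype(float)
    n=cv2.undistortPoints(c[:,None],K,D)[:,0]; d=np.c_[n,np.ones(len(n))]@R; o=-R.T@t
    p=o+d*((4-o[2])/d[:,2])[:,None]; print(cv2.minAreaRect(p[:,:2].astype(np.float32)))
print(np.round(st()["ee_pos"],1))
E
```

```text
time: 4.1
ee_pos: [401.7, -262.5, 14.4]
tool_rot: [0.555, -0.439, 0.438, -0.555]
ft_force: [0.1, -0.1, 1.0]
finger_gap: 0.499
((518.6174926757812, 62.48253631591797), (66.77459716796875, 111.63996887207031), 70.18122100830078)
[ 402.3 -263.1   15.6]
```

```bash
python3 -m creep '[{"dx":0,"dy":0,"dz":0,"turn":0},{"dx":0,"dy":0,"dz":0,"turn":0},{"dx":0,"dy":0,"dz":0,"turn":0},{"dx":0,"dy":0,"dz":0,"turn":0},{"dx":0,"dy":0,"dz":0,"turn":0},{"dx":0,"dy":0,"dz":0.01,"turn":0},{"dx":0,"dy":0,"dz":0.03,"turn":0},{"dx":0,"dy":0,"dz":0.03,"turn":0},{"dx":0,"dy":0,"dz":0.03,"turn":0},{"dx":0,"dy":0,"dz":0.02,"turn":0}]' -1 40
python3 - <<'E'
from h import *
im=cv2.imread("pics/s1.png"); s=im[275,139].astype(int)
m=(np.abs(im.astype(int)-s).max(2)<22).astype(np.uint8); m=cv2.morphologyEx(m,cv2.MORPH_OPEN,np.ones((3,3)))
n_,lab=cv2.connectedComponents(m); m=(lab==lab[275,139]).astype(np.uint8)
K,D,R,t=info("scene")
c=max(cv2.findContours(m,0,cv2.CHAIN_APPROX_NONE)[0],key=cv2.contourArea)[:,0].astype(float)
n=cv2.undistortPoints(c[:,None],K,D)[:,0]; d=np.c_[n,np.ones(len(n))]@R; o=-R.T@t
p=o+d*((4-o[2])/d[:,2])[:,None]; print(s,m.sum(),cv2.minAreaRect(p[:,:2].astype(np.float32)))
im,W=cloud("wrist"); mm=(np.abs(im[...,::-1].astype(int)-s).max(2)<40)&(np.abs(W[...,2]-4)<8)
im2=im[...,::-1].copy(); im2[mm]=(0,255,0); cv2.imwrite("pics/w2.png",im2); 
E
```

```text
time: 5.45
ee_pos: [401.8, -263.0, 137.0]
tool_rot: [-0.554, 0.438, -0.439, 0.555]
ft_force: [-0.5, 0.4, -4.2]
finger_gap: 0.259
[ 22  53 100] 3112 ((670.4298095703125, -280.0721435546875), (268.8187255859375, 120.95356750488281), 89.440185546875)
```

View pics/w2.png

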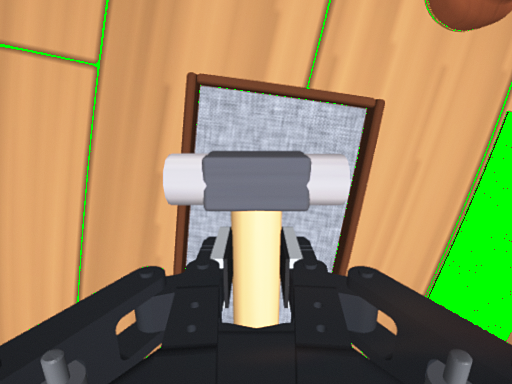

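The hammer is gripped square and clear of the tray, and the mat measures (670,-280) at about -0.6°. I'll carry it over and lower it.

```bash
python3 -m creep '[{"dx":0.02,"dy":0,"dz":0,"turn":-0.03},{"dx":0.035,"dy":0.005,"dz":0,"turn":-0.03},{"dx":0.035,"dy":0.005,"dz":0,"turn":-0.03},{"dx":0.035,"dy":0.005,"dz":0,"turn":-0.03},{"dx":0.035,"dy":0.005,"dz":0,"turn":-0.03},{"dx":0.035,"dy":0.005,"dz":0,"turn":-0.03},{"dx":0.035,"dy":0.005,"dz":0,"turn":-0.03},{"dx":0.0275,"dy":0.005,"dz":-0.02,"turn":-0.032},{"dx":0.011,"dy":0.003,"dz":-0.02,"turn":0},{"dx":0,"dy":0,"dz":-0.02,"turn":0}]'
python3 -m creep '[{"dx":0,"dy":0,"dz":-0.02,"turn":0},{"dx":0,"dy":0,"dz":-0.02,"turn":0},{"dx":0,"dy":0,"dz":-0.01,"turn":0},{"dx":0,"dy":0,"dz":-0.006,"turn":0},{"dx":0,"dy":0,"dz":0,"turn":0},{"dx":0,"dy":0,"dz":0,"turn":0},{"dx":0,"dy":0,"dz":0,"turn":0},{"dx":0,"dy":0,"dz":0,"turn":0},{"dx":0,"dy":0,"dz":0,"turn":0},{"dx":0,"dy":0,"dz":0,"turn":0}]'
```

```text
time: 6.75
ee_pos: [669.5, -224.2, 73.1]
tool_rot: [-0.498, 0.503, -0.501, 0.497]
ft_force: [0.3, -0.0, -3.3]
finger_gap: 0.26
time: 8.0
ee_pos: [670.5, -225.0, 19.3]
tool_rot: [-0.497, 0.503, -0.503, 0.497]
ft_force: [-0.0, 0.7, -3.1]
finger_gap: 0.258
```

```bash
python3 -m creep '[{"dx":0,"dy":0,"dz":-0.004,"turn":0},{"dx":0,"dy":0,"dz":-0.003,"turn":0},{"dx":0,"dy":0,"dz":-0.002,"turn":0},{"dx":0,"dy":0,"dz":-0.001,"turn":0},{"dx":0,"dy":0,"dz":-0.001,"turn":0},{"dx":0,"dy":0,"dz":0,"turn":0},{"dx":0,"dy":0,"dz":0,"turn":0},{"dx":0,"dy":0,"dz":0,"turn":0},{"dx":0,"dy":0,"dz":0,"turn":0},{"dx":0,"dy":0,"dz":0,"turn":0}]'
```

```text
time: 9.25
ee_pos: [670.3, -225.0, 9.4]
tool_rot: [-0.497, 0.503, -0.502, 0.497]
ft_force: [-2.8, 0.5, 5.7]
finger_gap: 0.261
```

```bash
python3 -m creep '[{"dx":0,"dy":0,"dz":0,"turn":0},{"dx":0,"dy":0,"dz":0,"turn":0},{"dx":0,"dy":0,"dz":0,"turn":0},{"dx":0,"dy":0,"dz":0.01,"turn":0},{"dx":0,"dy":0,"dz":0.04,"turn":0},{"dx":0,"dy":0,"dz":0.05,"turn":0},{"dx":0,"dy":0,"dz":0.05,"turn":0},{"dx":0,"dy":0,"dz":0.05,"turn":0},{"dx":0,"dy":0,"dz":0.05,"turn":0},{"dx":-0.023,"dy":0.042,"dz":0,"turn":0.1}]' 0
python3 -m creep '[{"dx":-0.023,"dy":0.043,"dz":0,"turn":0.137},{"dx":-0.023,"dy":0.043,"dz":0,"turn":0.137},{"dx":-0.023,"dy":0.043,"dz":0,"turn":0.137},{"dx":-0.023,"dy":0.043,"dz":0,"turn":0.137},{"dx":-0.023,"dy":0.043,"dz":0,"turn":0.137},{"dx":-0.023,"dy":0.043,"dz":0,"turn":0.137},{"dx":-0.023,"dy":0.043,"dz":0,"turn":0.137},{"dx":-0.023,"dy":0.043,"dz":0,"turn":0.137},{"dx":-0.023,"dy":0.043,"dz":0,"turn":0.137},{"dx":-0.023,"dy":0.043,"dz":0,"turn":0.137}]'
python3 -m creep '[{"dx":-0.026,"dy":0.05,"dz":0,"turn":0},{"dx":0,"dy":0,"dz":0,"turn":0},{"dx":0,"dy":0,"dz":0,"turn":0},{"dx":0,"dy":0,"dz":0,"turn":0},{"dx":0,"dy":0,"dz":0,"turn":0},{"dx":0,"dy":0,"dz":0,"turn":0},{"dx":0,"dy":0,"dz":0,"turn":0},{"dx":0,"dy":0,"dz":0,"turn":0},{"dx":0,"dy":0,"dz":0,"turn":0},{"dx":0,"dy":0,"dz":0,"turn":0}]'
python3 - <<'E'
from h import *
s=st(); Rt=Rot.from_quat(s["tool_rot"]).as_matrix(); print(s["ee_pos"],"jaw",np.arctan2(Rt[1,2],Rt[0,2]))
im,W=cloud("wrist","pics/w3.png"); np.save("w3.npy",W)
q=W.reshape(-1,3); q=q[~np.isnan(q[:,0])]
k=q[(q[:,2]>166)&(q[:,2]<190)&(np.hypot(q[:,0]-391,q[:,1]-297)<40)]; print("knob",len(k),k.min(0),k.max(0),k.mean(0))
l=q[(q[:,2]>125)&(q[:,2]<145)]; print("lid",len(l),cv2.minAreaRect(l[:,:2].astype(np.float32)),np.percentile(l[:,2],[5,50,95]))
A=np.c_[l[:,:2],np.ones(len(l))]; print(np.linalg.lstsq(A,l[:,2],rcond=None)[0])
im,W=cloud("scene","pics/s2.png")
for r in robot.cut_out("scene","hammer")[:2]:
    p=W[r["pixels"]]; p=p[p[:,2]>16]; print("hammer",r["score"],r["uv"],len(p),p.min(0),p.max(0))
E
```

```text
time: 10.5
ee_pos: [650.7, -187.9, 264.1]
tool_rot: [-0.52, 0.473, -0.482, 0.522]
ft_force: [0.9, 1.0, -0.9]
finger_gap: 0.501
time: 11.75
ee_pos: [417.0, 248.3, 259.2]
tool_rot: [-0.706, 0.037, -0.038, 0.706]
ft_force: [0.5, 0.1, -0.6]
finger_gap: 0.501
time: 13.0
ee_pos: [391.5, 297.0, 258.3]
tool_rot: [0.706, -0.039, 0.039, -0.706]
ft_force: [0.2, 0.2, 0.2]
finger_gap: 0.495
[391.48303016 297.04818237 258.29227224] jaw 1.4601052402451362
knob 1021 [376.01222545 285.84737738 166.15089831] [402.74725265 313.16804101 179.66463213] [388.34964329 299.73598083 176.74703478]
lid 39529 ((438.6275634765625, 294.34381103515625), (296.8340148925781, 171.2464141845703), 83.40766906738281) [133.16576511 134.43179343 138.50161512]
[1.78017245e-04 1.75848776e-03 1.34219300e+02]
hammer 0.66 [138.9, 270.9] 650 [ 630.67398878 -388.19611365   16.10127606] [ 712.94715648 -179.69033286   37.41848467]
```

View pics/w3.png

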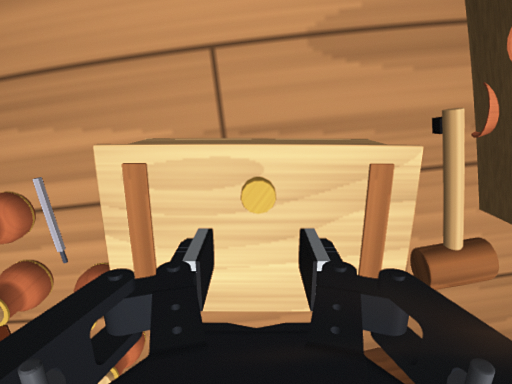

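View pics/s2.png

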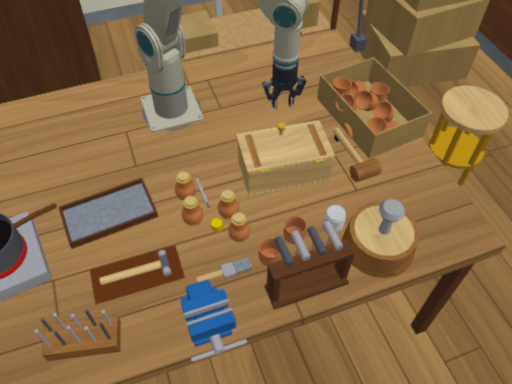

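The wrist view shows the shut lid with the knob at (258,195), between the open jaws. The scene view shows the hammer lying along the mat at (138,270) and the tray empty. Next I'll grip the knob.

```bash
python3 -m creep '[{"dx":-0.003,"dy":0.0025,"dz":-0.02,"turn":0},{"dx":0,"dy":0,"dz":-0.03,"turn":0},{"dx":0,"dy":0,"dz":-0.03,"turn":0},{"dx":0,"dy":0,"dz":-0.02,"turn":0},{"dx":0,"dy":0,"dz":-0.009,"turn":0},{"dx":0,"dy":0,"dz":0,"turn":0},{"dx":0,"dy":0,"dz":0,"turn":0},{"dx":0,"dy":0,"dz":0,"turn":0},{"dx":0,"dy":0,"dz":0,"turn":0},{"dx":0,"dy":0,"dz":0,"turn":0}]' 0 30
python3 -m creep '[{"dx":0,"dy":0,"dz":0,"turn":0},{"dx":0,"dy":0,"dz":0,"turn":0},{"dx":0,"dy":0,"dz":0,"turn":0},{"dx":0,"dy":0,"dz":0,"turn":0},{"dx":0,"dy":0,"dz":0,"turn":0},{"dx":0,"dy":0,"dz":0,"turn":0},{"dx":0,"dy":0,"dz":0,"turn":0},{"dx":0,"dy":0,"dz":0,"turn":0},{"dx":0,"dy":0,"dz":0,"turn":0},{"dx":0,"dy":0,"dz":0,"turn":0}]' -1 30
python3 - <<'E'
import numpy as np
a=np.linspace(0,1.7,21); e=-135*np.cos(a)+43*np.sin(a); z=135*np.sin(a)+43*np.cos(a)
for de,dz in zip(np.diff(e),np.diff(z)): print(f"{de*.9936:.1f} {-de*.1132:.1f} {dz:.1f}")
E
```

```text
time: 14.4
ee_pos: [388.6, 299.6, 149.6]
tool_rot: [-0.706, 0.039, -0.039, 0.706]
ft_force: [-1.3, -0.5, 0.1]
finger_gap: 0.501
time: 15.65
ee_pos: [388.4, 299.0, 149.4]
tool_rot: [0.706, -0.039, 0.039, -0.706]
ft_force: [-0.9, -3.3, 5.5]
finger_gap: 0.313
4.1 -0.5 11.3
5.1 -0.6 10.9
6.0 -0.7 10.4
6.8 -0.8 9.9
7.6 -0.9 9.3
8.4 -1.0 8.6
9.1 -1.0 7.8
9.7 -1.1 7.0
10.3 -1.2 6.2
10.7 -1.2 5.3
11.2 -1.3 4.4
11.5 -1.3 3.4
11.7 -1.3 2.4
11.9 -1.4 1.4
12.0 -1.4 0.4
11.9 -1.4 -0.7
11.8 -1.3 -1.7
11.7 -1.3 -2.7
11.4 -1.3 -3.7
11.0 -1.3 -4.6
```

```bash
python3 -m creep '[{"dx":0.0041,"dy":-0.0005,"dz":0.0113,"turn":0},{"dx":0.0051,"dy":-0.0006,"dz":0.0109,"turn":0},{"dx":0.006,"dy":-0.0007,"dz":0.0104,"turn":0},{"dx":0.0068,"dy":-0.0008,"dz":0.0099,"turn":0},{"dx":0.0076,"dy":-0.0009,"dz":0.0093,"turn":0},{"dx":0.0084,"dy":-0.001,"dz":0.0086,"turn":0},{"dx":0.0091,"dy":-0.001,"dz":0.0078,"turn":0},{"dx":0.0097,"dy":-0.0011,"dz":0.007,"turn":0},{"dx":0.0103,"dy":-0.0012,"dz":0.0062,"turn":0},{"dx":0.0107,"dy":-0.0012,"dz":0.0053,"turn":0}]'
python3 -m creep '[{"dx":0.0112,"dy":-0.0013,"dz":0.0044,"turn":0},{"dx":0.0115,"dy":-0.0013,"dz":0.0034,"turn":0},{"dx":0.0117,"dy":-0.0013,"dz":0.0024,"turn":0},{"dx":0.0119,"dy":-0.0014,"dz":0.0014,"turn":0},{"dx":0.012,"dy":-0.0014,"dz":0.0004,"turn":0},{"dx":0.0119,"dy":-0.0014,"dz":-0.0007,"turn":0},{"dx":0.0118,"dy":-0.0013,"dz":-0.0017,"turn":0},{"dx":0.0117,"dy":-0.0013,"dz":-0.0027,"turn":0},{"dx":0.0114,"dy":-0.0013,"dz":-0.0037,"turn":0},{"dx":0.011,"dy":-0.0013,"dz":-0.0046,"turn":0}]'
python3 - <<'E'
from h import *
cloud("wrist","pics/w4.png"); cloud("side","pics/d4.png")
a=cv2.imread("pics/w4.png");b=cv2.imread("pics/d4.png")
cv2.imwrite("pics/c4.png",np.hstack([cv2.resize(a,(400,300)),cv2.resize(b,(400,300))]))
E
```

```text
time: 16.9
ee_pos: [465.8, 290.2, 236.6]
tool_rot: [0.706, -0.04, 0.038, -0.706]
ft_force: [-5.0, -1.9, -3.6]
finger_gap: 0.314
time: 18.15
ee_pos: [584.4, 276.7, 235.8]
tool_rot: [-0.706, 0.038, -0.04, 0.706]
ft_force: [-3.1, -3.6, 4.2]
finger_gap: 0.311
```

View pics/c4.png

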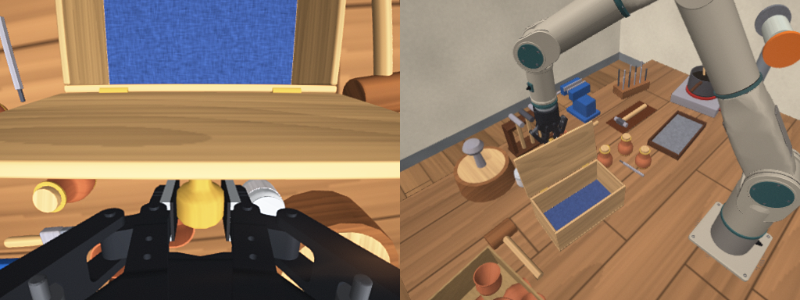

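The lid is open to about 1.7 rad; the side view shows it standing up, with the blue felt inside empty. I'll release the knob and move above the vases.

```bash
python3 -m creep '[{"dx":0,"dy":0,"dz":0,"turn":0},{"dx":0,"dy":0,"dz":0,"turn":0},{"dx":0,"dy":0,"dz":0,"turn":0},{"dx":0,"dy":0,"dz":0.03,"turn":0},{"dx":0,"dy":0,"dz":0.03,"turn":0},{"dx":0,"dy":0,"dz":0.02,"turn":0},{"dx":-0.002,"dy":-0.04,"dz":0,"turn":-0.146},{"dx":-0.006,"dy":-0.04,"dz":0,"turn":-0.18},{"dx":-0.006,"dy":-0.04,"dz":0,"turn":-0.18},{"dx":-0.006,"dy":-0.04,"dz":0,"turn":-0.18}]' 0
python3 -m creep '[{"dx":-0.006,"dy":-0.03,"dz":-0.02,"turn":-0.18},{"dx":-0.006,"dy":-0.03,"dz":-0.02,"turn":-0.18},{"dx":-0.006,"dy":0,"dz":-0.02,"turn":-0.18},{"dx":0,"dy":0,"dz":0,"turn":-0.18},{"dx":0,"dy":0,"dz":0,"turn":-0.054},{"dx":0,"dy":0,"dz":0,"turn":0},{"dx":0,"dy":0,"dz":0,"turn":0},{"dx":0,"dy":0,"dz":0,"turn":0},{"dx":0,"dy":0,"dz":0,"turn":0},{"dx":0,"dy":0,"dz":0,"turn":0}]' 0.6
cat > look.py <<'E'
from h import *
import sys
s=st(); Rt=Rot.from_quat(s["tool_rot"]).as_matrix(); print("t",s["time"],"tcp",np.round(s["ee_pos"],1),"jaw",np.arctan2(Rt[1,2],Rt[0,2]).round(3))
im,W=cloud("wrist",sys.argv[1])
for r in robot.cut_out("wrist","vase_a"):
    p=W[r["pixels"]]; p=p[~np.isnan(p[:,0])]
    if r["score"]<.25 or len(p)<30: continue
    h=p[:,2].max(); q=p[(p[:,2]>94)&(p[:,2]<115)].astype(np.float32)
    if len(q)<20: print("  low",r["score"],r["uv"],p.mean(0).round(),h); continue
    q=q[np.hypot(*(q[:,:2]-np.median(q[:,:2],0)).T)<28]; c,rad=cv2.minEnclosingCircle(q[:,:2]); print("vase",round(r["score"],2),np.round(r["uv"]),len(q),"circ",np.round(c,1),round(rad,1),"mean",q.mean(0).round(1))
E
python3 look.py pics/w5.png
```

```text
time: 19.5
ee_pos: [562.1, 116.4, 314.8]
tool_rot: [-0.651, 0.276, -0.276, 0.651]
ft_force: [0.3, 0.1, 0.4]
finger_gap: 0.502
time: 20.75
ee_pos: [544.4, 57.2, 254.6]
tool_rot: [-0.5, 0.5, -0.5, 0.5]
ft_force: [-0.3, -1.3, -0.6]
finger_gap: 0.799
t 20.75 tcp [544.4  57.2 254.6] jaw 0.0Traceback (most recent call last):
  File "look.py", line 10, in <module>
    q=q[np.hypot(*(q[:,:2]-np.median(q[:,:2],0)).T)<28]; c,rad=cv2.minEnclosingCircle(q[:,:2]); print("vase",round(r["score"],2),np.round(r["uv"]),len(q),"circ",np.round(c,1),round(rad,1),"mean",q.mean(0).round(1))
                                                               ~~~~~~~~~~~~~~~~~~~~~~^^^^^^^^^
cv2.error: OpenCV(4.12.0) /io/opencv/modules/imgproc/src/shapedescr.cpp:201: error: (-215:Assertion failed) count >= 0 && (depth == CV_32F || depth == CV_32S) in function 'minEnclosingCircle'
```

View pics/w5.png

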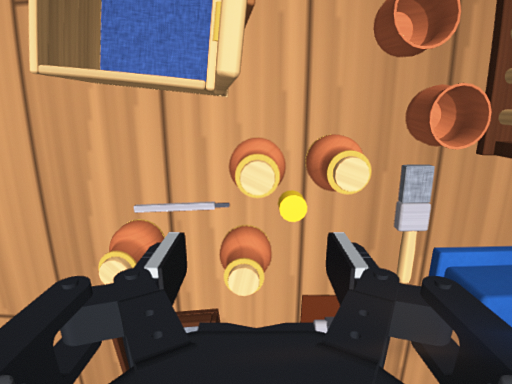

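All four vases are visible, with plugs at (258,178), (350,172), (244,277) and (118,266). The wax is at (293,207).

```bash
sed -i 's/minEnclosingCircle(q\[:,:2\])/minEnclosingCircle(np.ascontiguousarray(q[:,:2],dtype=np.float32))/; s/len(q)<20/len(q)<40/' look.py; python3 look.py pics/w5b.png
```

```text
t 20.85 tcp [544.4  57.2 254.6] jaw 0.0
vase 0.85 [335. 166.] 966 circ [639.7  61.9] 17.9 mean [639.1  62.4  98.4]
vase 0.83 [258. 165.] 959 circ [543.9  57.6] 17.9 mean [544.   58.3  98.6]
vase 0.74 [125. 248.] 458 circ [384.2 -50.9] 18.3 mean [381.6 -45.5  98.1]
vase 0.62 [245. 258.] 724 circ [528.2 -59.2] 18.1 mean [529.  -58.1  98.1]
```

```bash
python3 -m creep '[{"dx":-0.0005,"dy":0.0005,"dz":-0.03,"turn":0},{"dx":0,"dy":0,"dz":-0.035,"turn":0},{"dx":0,"dy":0,"dz":-0.035,"turn":0},{"dx":0,"dy":0,"dz":-0.035,"turn":0},{"dx":0,"dy":0,"dz":-0.03,"turn":0},{"dx":0,"dy":0,"dz":-0.02,"turn":0},{"dx":0,"dy":0,"dz":-0.009,"turn":0},{"dx":0,"dy":0,"dz":0,"turn":0},{"dx":0,"dy":0,"dz":0,"turn":0},{"dx":0,"dy":0,"dz":0,"turn":0}]' 0.6 25
python3 -m creep '[{"dx":0,"dy":0,"dz":0,"turn":0},{"dx":0,"dy":0,"dz":0,"turn":0},{"dx":0,"dy":0,"dz":0,"turn":0},{"dx":0,"dy":0,"dz":0,"turn":0},{"dx":0,"dy":0,"dz":0,"turn":0},{"dx":0,"dy":0,"dz":0.005,"turn":0},{"dx":0,"dy":0,"dz":0.015,"turn":0},{"dx":0,"dy":0,"dz":0.02,"turn":0},{"dx":0,"dy":0,"dz":0.03,"turn":0},{"dx":0,"dy":0,"dz":0.03,"turn":0}]' -1 25
python3 -m creep '[{"dx":0,"dy":0,"dz":0.03,"turn":0},{"dx":0,"dy":0,"dz":0.03,"turn":0},{"dx":0,"dy":0,"dz":0.01,"turn":0},{"dx":0,"dy":0,"dz":0,"turn":0},{"dx":0,"dy":0,"dz":0,"turn":0},{"dx":0,"dy":0,"dz":0,"turn":0},{"dx":0,"dy":0,"dz":0,"turn":0},{"dx":0,"dy":0,"dz":0,"turn":0},{"dx":0,"dy":0,"dz":0,"turn":0},{"dx":0,"dy":0,"dz":0,"turn":0}]'
```

```text
time: 22.2
ee_pos: [544.5, 57.8, 61.5]
tool_rot: [-0.5, 0.5, -0.5, 0.5]
ft_force: [0.8, 1.1, -0.2]
finger_gap: 0.798
time: 23.45
ee_pos: [543.0, 57.6, 161.6]
tool_rot: [0.5, -0.5, 0.5, -0.5]
ft_force: [1.0, 0.8, -4.8]
finger_gap: 0.502
time: 24.7
ee_pos: [543.9, 57.7, 230.6]
tool_rot: [-0.5, 0.5, -0.5, 0.5]
ft_force: [0.2, 0.3, -5.0]
finger_gap: 0.507
```

The wrist force is -5.0 N, so this one is filled. It goes to the far spot in the tray, S3.

```bash
python3 -m creep '[{"dx":-0.005,"dy":-0.02,"dz":0,"turn":0.006},{"dx":-0.012,"dy":-0.05,"dz":0,"turn":0.01},{"dx":-0.012,"dy":-0.05,"dz":0,"turn":0.01},{"dx":-0.012,"dy":-0.05,"dz":0,"turn":0.01},{"dx":-0.012,"dy":-0.05,"dz":0,"turn":0.01},{"dx":-0.012,"dy":-0.05,"dz":0,"turn":0.01},{"dx":-0.012,"dy":-0.05,"dz":0,"turn":0.01},{"dx":-0.012,"dy":-0.05,"dz":0,"turn":0.01},{"dx":-0.012,"dy":-0.05,"dz":0,"turn":0.01},{"dx":-0.012,"dy":-0.04,"dz":0,"turn":0.01}]'
python3 -m creep '[{"dx":-0.012,"dy":0,"dz":-0.02,"turn":0},{"dx":0,"dy":0,"dz":-0.03,"turn":0},{"dx":0,"dy":0,"dz":-0.03,"turn":0},{"dx":0,"dy":0,"dz":-0.03,"turn":0},{"dx":0,"dy":0,"dz":-0.02,"turn":0},{"dx":0,"dy":0,"dz":-0.015,"turn":0},{"dx":0,"dy":0,"dz":-0.005,"turn":0},{"dx":0,"dy":0,"dz":-0.002,"turn":0},{"dx":0,"dy":0,"dz":0,"turn":0},{"dx":0,"dy":0,"dz":0,"turn":0}]'
```

```text
time: 25.95
ee_pos: [430.0, -404.7, 230.7]
tool_rot: [0.523, -0.475, 0.476, -0.523]
ft_force: [-0.4, -0.5, -5.6]
finger_gap: 0.503
time: 27.2
ee_pos: [419.3, -402.6, 79.3]
tool_rot: [-0.523, 0.475, -0.476, 0.523]
ft_force: [-0.3, -0.2, -4.8]
finger_gap: 0.506
```

```bash
python3 -m creep '[{"dx":0.006,"dy":0,"dz":0,"turn":0},{"dx":0.006,"dy":0.001,"dz":0,"turn":0},{"dx":0,"dy":0,"dz":0,"turn":0},{"dx":0,"dy":0,"dz":-0.002,"turn":0},{"dx":0,"dy":0,"dz":-0.002,"turn":0},{"dx":0,"dy":0,"dz":-0.001,"turn":0},{"dx":0,"dy":0,"dz":-0.001,"turn":0},{"dx":0,"dy":0,"dz":-0.0005,"turn":0},{"dx":0,"dy":0,"dz":0,"turn":0},{"dx":0,"dy":0,"dz":0,"turn":0}]'
```

```text
time: 28.45
ee_pos: [430.8, -401.6, 72.4]
tool_rot: [0.523, -0.475, 0.476, -0.523]
ft_force: [-0.5, -1.1, -0.6]
finger_gap: 0.506
```

```bash
python3 -m creep '[{"dx":0,"dy":0,"dz":0,"turn":0},{"dx":0,"dy":0,"dz":0,"turn":0},{"dx":0,"dy":0,"dz":0,"turn":0},{"dx":0,"dy":0,"dz":0.01,"turn":0},{"dx":0,"dy":0,"dz":0.03,"turn":0},{"dx":0,"dy":0,"dz":0.04,"turn":0},{"dx":0,"dy":0,"dz":0.05,"turn":0},{"dx":0,"dy":0,"dz":0.05,"turn":0},{"dx":0.01,"dy":0.033,"dz":0,"turn":-0.006},{"dx":0.015,"dy":0.05,"dz":0,"turn":-0.015}]' 0.6
python3 -m creep '[{"dx":0.014,"dy":0.05,"dz":0,"turn":-0.015},{"dx":0.014,"dy":0.05,"dz":0,"turn":-0.015},{"dx":0.014,"dy":0.05,"dz":0,"turn":-0.015},{"dx":0.014,"dy":0.05,"dz":0,"turn":-0.015},{"dx":0.014,"dy":0.05,"dz":0,"turn":-0.015},{"dx":0.002,"dy":0.01,"dz":0,"turn":0},{"dx":0,"dy":0,"dz":0,"turn":0},{"dx":0,"dy":0,"dz":0,"turn":0},{"dx":0,"dy":0,"dz":0,"turn":0},{"dx":0,"dy":0,"dz":0,"turn":0}]'
python3 look.py pics/w6.png
```

```text
time: 29.7
ee_pos: [455.9, -319.3, 253.8]
tool_rot: [0.517, -0.481, 0.483, -0.517]
ft_force: [0.6, 0.2, -0.3]
finger_gap: 0.798
time: 30.95
ee_pos: [527.7, -59.3, 252.2]
tool_rot: [0.5, -0.5, 0.5, -0.499]
ft_force: [-0.2, 0.7, 0.8]
finger_gap: 0.801
t 30.95 tcp [527.7 -59.3 252.2] jaw -0.002
vase 0.85 [257. 166.] 961 circ [528.5 -59.9] 17.8 mean [528.6 -59.4  98.6]
vase 0.62 [360.  61.] 1236 circ [640.1  62.1] 18.1 mean [639.1  61.6  98.5]
vase 0.56 [134. 165.] 971 circ [384.5 -51.8] 18.1 mean [385.4 -51.2  98.5]
  low 0.39 [308.6, 113.2] [589.   4.  27.] 31.257631699161315
```

View pics/w6.png

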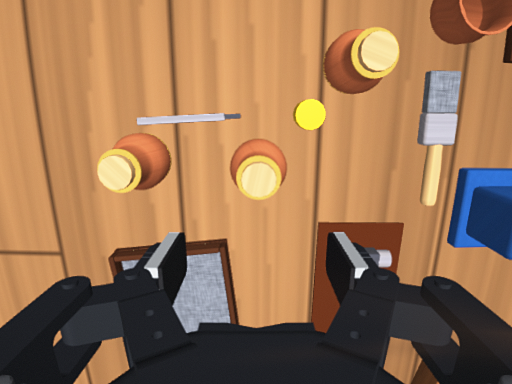

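Three vases are left on the bench, at (258,178), (376,52) and (118,170). Next is the one directly below the gripper.

```bash
python3 -m creep '[{"dx":0.0005,"dy":0,"dz":-0.03,"turn":0},{"dx":0,"dy":0,"dz":-0.035,"turn":0},{"dx":0,"dy":0,"dz":-0.035,"turn":0},{"dx":0,"dy":0,"dz":-0.035,"turn":0},{"dx":0,"dy":0,"dz":-0.03,"turn":0},{"dx":0,"dy":0,"dz":-0.018,"turn":0},{"dx":0,"dy":0,"dz":-0.0085,"turn":0},{"dx":0,"dy":0,"dz":0,"turn":0},{"dx":0,"dy":0,"dz":0,"turn":0},{"dx":0,"dy":0,"dz":0,"turn":0}]' 0.6 25
python3 -m creep '[{"dx":0,"dy":0,"dz":0,"turn":0},{"dx":0,"dy":0,"dz":0,"turn":0},{"dx":0,"dy":0,"dz":0,"turn":0},{"dx":0,"dy":0,"dz":0,"turn":0},{"dx":0,"dy":0,"dz":0,"turn":0},{"dx":0,"dy":0,"dz":0.005,"turn":0},{"dx":0,"dy":0,"dz":0.015,"turn":0},{"dx":0,"dy":0,"dz":0.02,"turn":0},{"dx":0,"dy":0,"dz":0.03,"turn":0},{"dx":0,"dy":0,"dz":0.03,"turn":0}]' -1 25
python3 -m creep '[{"dx":0,"dy":0,"dz":0.03,"turn":0},{"dx":0,"dy":0,"dz":0.03,"turn":0},{"dx":0,"dy":0,"dz":0.01,"turn":0},{"dx":0,"dy":0,"dz":0,"turn":0},{"dx":0,"dy":0,"dz":0,"turn":0},{"dx":0,"dy":0,"dz":0,"turn":0},{"dx":0,"dy":0,"dz":0,"turn":0},{"dx":0,"dy":0,"dz":0,"turn":0},{"dx":0,"dy":0,"dz":0,"turn":0},{"dx":0,"dy":0,"dz":0,"turn":0}]'
```

```text
time: 32.3
ee_pos: [529.0, -58.3, 61.4]
tool_rot: [0.5, -0.5, 0.5, -0.5]
ft_force: [0.1, 0.1, -0.0]
finger_gap: 0.799
time: 33.55
ee_pos: [528.0, -58.3, 162.1]
tool_rot: [-0.5, 0.5, -0.5, 0.5]
ft_force: [0.1, -0.2, -1.4]
finger_gap: 0.505
time: 34.8
ee_pos: [528.4, -58.3, 230.6]
tool_rot: [-0.5, 0.5, -0.5, 0.5]
ft_force: [-0.1, -0.1, -1.9]
finger_gap: 0.502
```

It reads -1.9 N, so it is hollow. It goes to the far spot in the chest. I'll take an x-first path to stay clear of the open lid.

```bash
python3 -m creep '[{"dx":-0.03,"dy":0.04,"dz":0,"turn":-0.011},{"dx":-0.034,"dy":0.04,"dz":0,"turn":-0.011},{"dx":-0.032,"dy":0.04,"dz":0,"turn":-0.011},{"dx":0.0025,"dy":0.045,"dz":0,"turn":-0.011},{"dx":0.0025,"dy":0.045,"dz":0,"turn":-0.011},{"dx":0.0025,"dy":0.045,"dz":0,"turn":-0.011},{"dx":0.0025,"dy":0.045,"dz":0,"turn":-0.011},{"dx":0.0025,"dy":0.045,"dz":0,"turn":-0.012},{"dx":0.0025,"dy":0.045,"dz":0,"turn":-0.012},{"dx":0.003,"dy":0.045,"dz":0,"turn":-0.012}]'
python3 -m creep '[{"dx":0,"dy":0,"dz":0,"turn":0},{"dx":0,"dy":0,"dz":0,"turn":0},{"dx":0,"dy":0,"dz":0,"turn":0},{"dx":0,"dy":0,"dz":0,"turn":0},{"dx":0,"dy":0,"dz":0,"turn":0},{"dx":0,"dy":0,"dz":0,"turn":0},{"dx":0,"dy":0,"dz":0,"turn":0},{"dx":0,"dy":0,"dz":0,"turn":0},{"dx":0,"dy":0,"dz":0,"turn":0},{"dx":0,"dy":0,"dz":0,"turn":0}]'
python3 - <<'E'
from h import *
s=st(); Rt=Rot.from_quat(s["tool_rot"]).as_matrix(); print(s["ee_pos"],np.arctan2(Rt[1,2],Rt[0,2]))
im,W=cloud("wrist","pics/w7.png"); q=W.reshape(-1,3); q=q[~np.isnan(q[:,0])]
m=(q[:,2]>121)&(q[:,2]<132)&(np.abs(q[:,0]-443)<130)&(q[:,1]>130)&(q[:,1]<450); l=q[m]
print("rim",len(l),cv2.minAreaRect(l[:,:2].astype(np.float32)))
E
```

```text
time: 36.05
ee_pos: [450.4, 378.2, 230.7]
tool_rot: [0.471, -0.527, 0.528, -0.471]
ft_force: [1.1, 0.3, -2.5]
finger_gap: 0.505
time: 37.3
ee_pos: [450.4, 376.7, 230.6]
tool_rot: [-0.471, 0.527, -0.527, 0.471]
ft_force: [-0.5, -0.4, -1.6]
finger_gap: 0.506
[450.41129127 376.74404587 230.61606109] -0.1129950974094548
rim 5223 ((452.00347900390625, 375.29449462890625), (129.88804626464844, 167.5356903076172), 83.60633087158203)
```

View pics/w7.png

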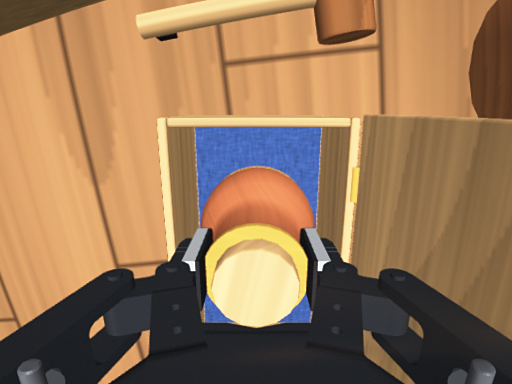

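The vase hangs centred over the chest, with the walls at columns 165 and 355, and the measured rim agrees with my chest pose to within 3 mm. I'll lower it.

```bash
python3 -m creep '[{"dx":0.001,"dy":0.001,"dz":-0.02,"turn":0},{"dx":0,"dy":0,"dz":-0.03,"turn":0},{"dx":0,"dy":0,"dz":-0.03,"turn":0},{"dx":0,"dy":0,"dz":-0.03,"turn":0},{"dx":0,"dy":0,"dz":-0.02,"turn":0},{"dx":0,"dy":0,"dz":-0.015,"turn":0},{"dx":0,"dy":0,"dz":-0.007,"turn":0},{"dx":0,"dy":0,"dz":-0.003,"turn":0},{"dx":0,"dy":0,"dz":0,"turn":0},{"dx":0,"dy":0,"dz":0,"turn":0}]'
python3 -m creep '[{"dx":0,"dy":0,"dz":-0.001,"turn":0},{"dx":0,"dy":0,"dz":-0.001,"turn":0},{"dx":0,"dy":0,"dz":-0.0005,"turn":0},{"dx":0,"dy":0,"dz":-0.0005,"turn":0},{"dx":0,"dy":0,"dz":0,"turn":0},{"dx":0,"dy":0,"dz":0,"turn":0},{"dx":0,"dy":0,"dz":0,"turn":0},{"dx":0,"dy":0,"dz":0,"turn":0},{"dx":0,"dy":0,"dz":0,"turn":0},{"dx":0,"dy":0,"dz":0,"turn":0}]'
```

```text
time: 38.6
ee_pos: [451.8, 378.0, 76.2]
tool_rot: [-0.471, 0.527, -0.527, 0.471]
ft_force: [0.2, 1.3, -1.8]
finger_gap: 0.506
time: 39.85
ee_pos: [451.4, 377.7, 72.6]
tool_rot: [0.471, -0.527, 0.527, -0.471]
ft_force: [-0.5, -0.6, -2.0]
finger_gap: 0.508
```

```bash
python3 -m creep '[{"dx":0,"dy":0,"dz":-0.0005,"turn":0},{"dx":0,"dy":0,"dz":-0.0005,"turn":0},{"dx":0,"dy":0,"dz":-0.0005,"turn":0},{"dx":0,"dy":0,"dz":0,"turn":0},{"dx":0,"dy":0,"dz":0,"turn":0},{"dx":0,"dy":0,"dz":0,"turn":0},{"dx":0,"dy":0,"dz":0,"turn":0},{"dx":0,"dy":0,"dz":0,"turn":0},{"dx":0,"dy":0,"dz":0,"turn":0},{"dx":0,"dy":0,"dz":0,"turn":0}]'
```

```text
time: 41.1
ee_pos: [451.7, 378.0, 72.1]
tool_rot: [-0.471, 0.527, -0.527, 0.471]
ft_force: [-0.9, -1.5, 6.2]
finger_gap: 0.503
```

```bash
python3 -m creep '[{"dx":0,"dy":0,"dz":0,"turn":0},{"dx":0,"dy":0,"dz":0,"turn":0},{"dx":0,"dy":0,"dz":0,"turn":0},{"dx":0,"dy":0,"dz":0.01,"turn":0},{"dx":0,"dy":0,"dz":0.03,"turn":0},{"dx":0,"dy":0,"dz":0.04,"turn":0},{"dx":0,"dy":0,"dz":0.05,"turn":0},{"dx":0,"dy":0,"dz":0.05,"turn":0},{"dx":-0.0025,"dy":-0.035,"dz":0,"turn":0.013},{"dx":-0.0025,"dy":-0.045,"dz":0,"turn":0.01}]' 0.5
python3 -m creep '[{"dx":-0.0025,"dy":-0.047,"dz":0,"turn":0.01},{"dx":-0.0025,"dy":-0.047,"dz":0,"turn":0.01},{"dx":-0.0025,"dy":-0.047,"dz":0,"turn":0.01},{"dx":0.01,"dy":-0.047,"dz":0,"turn":0.01},{"dx":0.035,"dy":-0.047,"dz":0,"turn":0.01},{"dx":0.052,"dy":0,"dz":0,"turn":0.01},{"dx":0.052,"dy":0,"dz":0,"turn":0.01},{"dx":0.052,"dy":0,"dz":0,"turn":0.01},{"dx":0,"dy":0,"dz":0,"turn":0.01},{"dx":0,"dy":0,"dz":0,"turn":0}]' 0.6
python3 -m creep '[{"dx":0,"dy":0,"dz":0,"turn":0},{"dx":0,"dy":0,"dz":0,"turn":0},{"dx":0,"dy":0,"dz":0,"turn":0},{"dx":0,"dy":0,"dz":0,"turn":0},{"dx":0,"dy":0,"dz":0,"turn":0},{"dx":0,"dy":0,"dz":0,"turn":0},{"dx":0,"dy":0,"dz":0,"turn":0},{"dx":0,"dy":0,"dz":0,"turn":0},{"dx":0,"dy":0,"dz":0,"turn":0},{"dx":0,"dy":0,"dz":0,"turn":0}]' 0.6
python3 look.py pics/w8.png
```

```text
time: 42.35
ee_pos: [446.4, 297.9, 252.5]
tool_rot: [0.477, -0.521, 0.521, -0.479]
ft_force: [1.3, -0.1, 0.3]
finger_gap: 0.749
time: 43.6
ee_pos: [638.9, 62.7, 251.0]
tool_rot: [-0.5, 0.5, -0.5, 0.5]
ft_force: [-1.3, 0.3, 0.4]
finger_gap: 0.8
time: 44.85
ee_pos: [639.9, 62.7, 251.1]
tool_rot: [-0.5, 0.5, -0.5, 0.5]
ft_force: [0.4, 0.2, 0.6]
finger_gap: 0.801
t 44.85 tcp [639.9  62.7 251.1] jaw -0.0
vase 0.71 [ 59. 259.] 673 circ [385.2 -51.5] 18.7 mean [385.8 -50.   98.1]
vase 0.69 [257. 168.] 974 circ [639.9  61.8] 17.9 mean [639.8  62.4  98.6]
```

```bash
python3 -m creep '[{"dx":0,"dy":-0.0005,"dz":-0.03,"turn":0},{"dx":0,"dy":0,"dz":-0.035,"turn":0},{"dx":0,"dy":0,"dz":-0.035,"turn":0},{"dx":0,"dy":0,"dz":-0.035,"turn":0},{"dx":0,"dy":0,"dz":-0.03,"turn":0},{"dx":0,"dy":0,"dz":-0.018,"turn":0},{"dx":0,"dy":0,"dz":-0.0075,"turn":0},{"dx":0,"dy":0,"dz":0,"turn":0},{"dx":0,"dy":0,"dz":0,"turn":0},{"dx":0,"dy":0,"dz":0,"turn":0}]' 0.6 25
python3 -m creep '[{"dx":0,"dy":0,"dz":0,"turn":0},{"dx":0,"dy":0,"dz":0,"turn":0},{"dx":0,"dy":0,"dz":0,"turn":0},{"dx":0,"dy":0,"dz":0,"turn":0},{"dx":0,"dy":0,"dz":0,"turn":0},{"dx":0,"dy":0,"dz":0.005,"turn":0},{"dx":0,"dy":0,"dz":0.015,"turn":0},{"dx":0,"dy":0,"dz":0.02,"turn":0},{"dx":0,"dy":0,"dz":0.03,"turn":0},{"dx":0,"dy":0,"dz":0.03,"turn":0}]' -1 25
python3 -m creep '[{"dx":0,"dy":0,"dz":0.03,"turn":0},{"dx":0,"dy":0,"dz":0.03,"turn":0},{"dx":0,"dy":0,"dz":0.01,"turn":0},{"dx":0,"dy":0,"dz":0,"turn":0},{"dx":0,"dy":0,"dz":0,"turn":0},{"dx":0,"dy":0,"dz":0,"turn":0},{"dx":0,"dy":0,"dz":0,"turn":0},{"dx":0,"dy":0,"dz":0,"turn":0},{"dx":0,"dy":0,"dz":0,"turn":0},{"dx":0,"dy":0,"dz":0,"turn":0}]'
```

```text
time: 46.2
ee_pos: [640.6, 62.3, 61.6]
tool_rot: [-0.5, 0.5, -0.5, 0.5]
ft_force: [-0.3, 0.4, 0.1]
finger_gap: 0.804
time: 47.45
ee_pos: [639.8, 62.2, 162.6]
tool_rot: [-0.5, 0.5, -0.5, 0.5]
ft_force: [-0.1, 0.1, -5.0]
finger_gap: 0.504
time: 48.7
ee_pos: [639.9, 62.2, 230.6]
tool_rot: [-0.5, 0.5, -0.5, 0.5]
ft_force: [-0.3, 0.6, -5.3]
finger_gap: 0.506
```

It reads -5.3 N, so it is filled. It goes to the middle of the tray.

```bash
python3 -m creep '[{"dx":-0.0165,"dy":-0.029,"dz":0,"turn":0.006},{"dx":-0.0222,"dy":-0.039,"dz":0,"turn":0.01},{"dx":-0.0222,"dy":-0.039,"dz":0,"turn":0.01},{"dx":-0.0222,"dy":-0.039,"dz":0,"turn":0.01},{"dx":-0.0222,"dy":-0.039,"dz":0,"turn":0.01},{"dx":-0.0222,"dy":-0.039,"dz":0,"turn":0.01},{"dx":-0.0222,"dy":-0.039,"dz":0,"turn":0.01},{"dx":-0.0222,"dy":-0.039,"dz":0,"turn":0.01},{"dx":-0.0222,"dy":-0.039,"dz":0,"turn":0.01},{"dx":-0.0222,"dy":-0.038,"dz":0,"turn":0.01}]'
python3 -m creep '[{"dx":0,"dy":0,"dz":0,"turn":0},{"dx":0,"dy":0,"dz":-0.03,"turn":0},{"dx":0,"dy":0,"dz":-0.03,"turn":0},{"dx":0,"dy":0,"dz":-0.03,"turn":0},{"dx":0,"dy":0,"dz":-0.03,"turn":0},{"dx":0,"dy":0,"dz":-0.02,"turn":0},{"dx":0,"dy":0,"dz":-0.01,"turn":0},{"dx":0,"dy":0,"dz":-0.004,"turn":0},{"dx":0,"dy":0,"dz":0,"turn":0},{"dx":0,"dy":0,"dz":0,"turn":0}]'
python3 -m creep '[{"dx":0,"dy":0,"dz":-0.001,"turn":0},{"dx":0,"dy":0,"dz":-0.001,"turn":0},{"dx":0,"dy":0,"dz":-0.001,"turn":0},{"dx":0,"dy":0,"dz":-0.0005,"turn":0},{"dx":0,"dy":0,"dz":-0.0005,"turn":0},{"dx":0,"dy":0,"dz":0,"turn":0},{"dx":0,"dy":0,"dz":0,"turn":0},{"dx":0,"dy":0,"dz":0,"turn":0},{"dx":0,"dy":0,"dz":0,"turn":0},{"dx":0,"dy":0,"dz":0,"turn":0}]'
```

```text
time: 49.95
ee_pos: [423.0, -318.3, 231.1]
tool_rot: [-0.523, 0.475, -0.476, 0.524]
ft_force: [0.2, -0.4, -4.8]
finger_gap: 0.506
time: 51.2
ee_pos: [424.2, -317.2, 77.4]
tool_rot: [-0.523, 0.475, -0.476, 0.523]
ft_force: [-0.2, 0.8, -4.5]
finger_gap: 0.507
time: 52.45
ee_pos: [423.6, -316.8, 72.6]
tool_rot: [-0.523, 0.475, -0.475, 0.523]
ft_force: [-0.3, -0.1, -4.8]
finger_gap: 0.507
```

```bash
python3 -m creep '[{"dx":0,"dy":0,"dz":-0.0005,"turn":0},{"dx":0,"dy":0,"dz":-0.0005,"turn":0},{"dx":0,"dy":0,"dz":-0.0005,"turn":0},{"dx":0,"dy":0,"dz":0,"turn":0},{"dx":0,"dy":0,"dz":0,"turn":0},{"dx":0,"dy":0,"dz":0,"turn":0},{"dx":0,"dy":0,"dz":0,"turn":0},{"dx":0,"dy":0,"dz":0,"turn":0},{"dx":0,"dy":0,"dz":0,"turn":0},{"dx":0,"dy":0,"dz":0,"turn":0}]'
```

```text
time: 53.7
ee_pos: [423.9, -317.3, 72.1]
tool_rot: [0.523, -0.475, 0.476, -0.523]
ft_force: [-0.8, 0.3, 6.6]
finger_gap: 0.506
```

```bash
python3 -m creep '[{"dx":0,"dy":0,"dz":0,"turn":0},{"dx":0,"dy":0,"dz":0,"turn":0},{"dx":0,"dy":0,"dz":0,"turn":0},{"dx":0,"dy":0,"dz":0.01,"turn":0},{"dx":0,"dy":0,"dz":0.03,"turn":0},{"dx":0,"dy":0,"dz":0.04,"turn":0},{"dx":0,"dy":0,"dz":0.05,"turn":0},{"dx":0,"dy":0,"dz":0.05,"turn":0},{"dx":0,"dy":0.02,"dz":0,"turn":-0.006},{"dx":0,"dy":0.04,"dz":0,"turn":-0.015}]' 0.6
python3 -m creep '[{"dx":0,"dy":0.045,"dz":0,"turn":-0.015},{"dx":0,"dy":0.045,"dz":0,"turn":-0.015},{"dx":0,"dy":0.045,"dz":0,"turn":-0.015},{"dx":-0.018,"dy":0.045,"dz":0,"turn":-0.015},{"dx":-0.02,"dy":0.026,"dz":0,"turn":-0.015},{"dx":0,"dy":0,"dz":0,"turn":0},{"dx":0,"dy":0,"dz":0,"turn":0},{"dx":0,"dy":0,"dz":0,"turn":0},{"dx":0,"dy":0,"dz":0,"turn":0},{"dx":0,"dy":0,"dz":0,"turn":0}]'
python3 look.py pics/w9.png; python3 -c "
from h import *
print(np.round(st()['joint_pos'],3))"
```

```text
time: 54.95
ee_pos: [423.8, -257.7, 252.6]
tool_rot: [-0.517, 0.481, -0.483, 0.518]
ft_force: [0.6, 1.1, -0.3]
finger_gap: 0.793
time: 56.2
ee_pos: [385.7, -51.2, 251.0]
tool_rot: [-0.5, 0.5, -0.5, 0.5]
ft_force: [0.8, 0.5, -0.1]
finger_gap: 0.8
t 56.2 tcp [385.7 -51.2 251. ] jaw -0.001
vase 0.56 [253. 170.] 978 circ [383.1 -52.4] 18.0 mean [383.3 -51.5  98.5]
[ 0.077  0.23  -0.021  2.161  0.007  0.75   0.05 ]
```

View pics/w9.png

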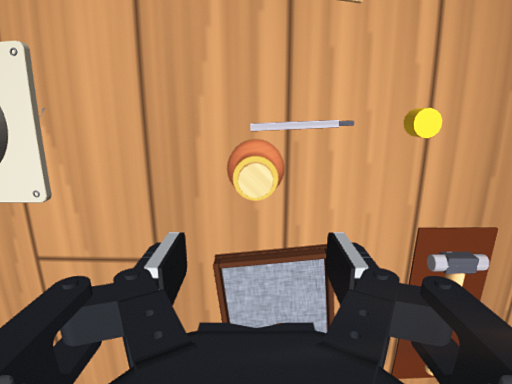

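The last bench vase has its plug at (256,178), and nothing is near it. I'll go down with a check on reach.

```bash
python3 -m creep '[{"dx":-0.002,"dy":-0.0005,"dz":-0.03,"turn":0},{"dx":0,"dy":0,"dz":-0.035,"turn":0},{"dx":0,"dy":0,"dz":-0.035,"turn":0},{"dx":0,"dy":0,"dz":-0.035,"turn":0},{"dx":0,"dy":0,"dz":-0.03,"turn":0},{"dx":0,"dy":0,"dz":-0.018,"turn":0},{"dx":0,"dy":0,"dz":-0.0075,"turn":0},{"dx":0,"dy":0,"dz":0,"turn":0},{"dx":0,"dy":0,"dz":0,"turn":0},{"dx":0,"dy":0,"dz":0,"turn":0}]' 0.6 25; python3 -c "
from h import *
print(np.round(st()['joint_pos'],3))"
```

```text
time: 57.55
ee_pos: [380.6, -52.8, 70.1]
tool_rot: [0.504, -0.502, 0.498, -0.496]
ft_force: [-0.2, 0.5, 0.3]
finger_gap: 0.802
[ 0.214  0.611 -0.221  2.351  0.581  0.241 -0.536]
```

The wrist joint is at its limit, so the TCP stopped 10 mm high at z=70. That still puts the pads on the neck, below 86 mm, so I'll grip here and release 10 mm higher later.

```bash
python3 -m creep '[{"dx":0,"dy":0,"dz":0,"turn":0},{"dx":0,"dy":0,"dz":0,"turn":0},{"dx":0,"dy":0,"dz":0,"turn":0},{"dx":0,"dy":0,"dz":0,"turn":0},{"dx":0,"dy":0,"dz":0,"turn":0},{"dx":0,"dy":0,"dz":0,"turn":0},{"dx":0,"dy":0,"dz":0,"turn":0},{"dx":0,"dy":0,"dz":0,"turn":0},{"dx":0,"dy":0,"dz":0,"turn":0},{"dx":0,"dy":0,"dz":0,"turn":0}]' -1 25
python3 -c "
from h import *
s=st();print(np.round(s['joint_pos'],3),s['ee_pos'],Rot.from_quat(s['tool_rot']).as_matrix().round(3).tolist())"
```

```text
time: 58.8
ee_pos: [381.2, -52.7, 70.2]
tool_rot: [0.504, -0.501, 0.498, -0.497]
ft_force: [1.1, -0.4, 5.3]
finger_gap: 0.5
[ 0.216  0.611 -0.222  2.351  0.583  0.24  -0.538] [381.2203243  -52.66490752  70.17289607] [[0.001, -0.01, 1.0], [-1.0, -0.004, 0.001], [0.004, -1.0, -0.01]]
```

```bash
python3 -m creep '[{"dx":0,"dy":0,"dz":0.005,"turn":0},{"dx":0,"dy":0,"dz":0.01,"turn":0},{"dx":0.002,"dy":0,"dz":0.02,"turn":0},{"dx":0.005,"dy":0,"dz":0.03,"turn":0},{"dx":0.01,"dy":0,"dz":0.035,"turn":0},{"dx":0.015,"dy":0,"dz":0.035,"turn":0},{"dx":0.015,"dy":0,"dz":0.035,"turn":0},{"dx":0,"dy":0,"dz":0,"turn":0},{"dx":0,"dy":0,"dz":0,"turn":0},{"dx":0,"dy":0,"dz":0,"turn":0}]'
python3 -c "
from h import *
s=st();print(np.round(s['joint_pos'],3),s['ee_pos'],Rot.from_quat(s['tool_rot']).as_matrix().round(3).tolist())"
```

```text
time: 60.05
ee_pos: [425.5, -52.9, 238.6]
tool_rot: [0.505, -0.503, 0.497, -0.495]
ft_force: [0.1, -0.2, -1.8]
finger_gap: 0.507
[ 0.488  0.356 -0.572  2.067  0.269  0.807 -0.246] [425.49808713 -52.85365394 238.61940873] [[0.001, -0.016, 1.0], [-1.0, -0.004, 0.001], [0.004, -1.0, -0.016]]
```

It reads -1.8 N, so it is hollow and goes to the chest, well clear of the other vase.

```bash
python3 -m creep '[{"dx":0,"dy":0.026,"dz":0,"turn":-0.013},{"dx":0,"dy":0.04,"dz":0,"turn":-0.02},{"dx":0.002,"dy":0.04,"dz":0,"turn":-0.02},{"dx":0.002,"dy":0.04,"dz":0,"turn":-0.02},{"dx":0.002,"dy":0.04,"dz":0,"turn":-0.02},{"dx":0.002,"dy":0.04,"dz":0,"turn":-0.02},{"dx":0.002,"dy":0.04,"dz":0,"turn":0},{"dx":0.001,"dy":0.04,"dz":0,"turn":0},{"dx":0,"dy":0,"dz":0,"turn":0},{"dx":0,"dy":0,"dz":0,"turn":0}]'
python3 -c "
from h import *
s=st();print(np.round(s['joint_pos'],3),s['ee_pos'],Rot.from_quat(s['tool_rot']).as_matrix().round(3).tolist())
cloud('wrist','pics/wa.png');cloud('side','pics/da.png')
cv2.imwrite('pics/ca.png',np.hstack([cv2.resize(cv2.imread('pics/wa.png'),(400,300)),cv2.resize(cv2.imread('pics/da.png'),(400,300))]))"
```

```text
time: 61.3
ee_pos: [437.4, 252.2, 238.6]
tool_rot: [-0.476, 0.529, -0.525, 0.466]
ft_force: [-0.5, -0.0, -2.0]
finger_gap: 0.498
[-0.184  0.467 -0.563  1.882  0.306  0.895 -1.008] [437.35328718 252.16607133 238.61659996] [[-0.112, -0.015, 0.994], [-0.994, -0.005, -0.112], [0.007, -1.0, -0.014]]
```

View pics/ca.png

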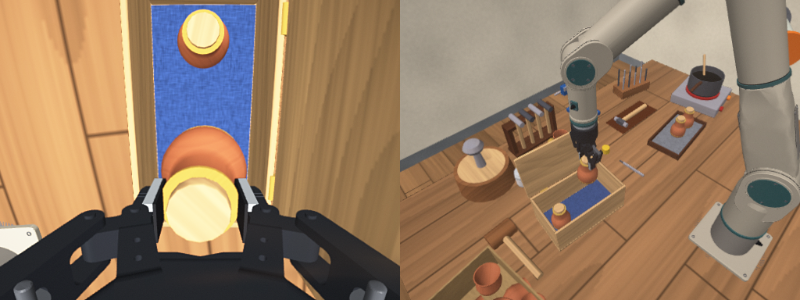

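The left view shows the first hollow vase standing at (205,40) and the held one centred between the chest walls. The right view shows two vases upright in the tray at (680,125). I'll lower this one.

```bash
python3 -m creep '[{"dx":0,"dy":0,"dz":-0.02,"turn":0},{"dx":0,"dy":0,"dz":-0.03,"turn":0},{"dx":0,"dy":0,"dz":-0.03,"turn":0},{"dx":0,"dy":0,"dz":-0.03,"turn":0},{"dx":0,"dy":0,"dz":-0.02,"turn":0},{"dx":0,"dy":0,"dz":-0.013,"turn":0},{"dx":0,"dy":0,"dz":-0.007,"turn":0},{"dx":0,"dy":0,"dz":-0.003,"turn":0},{"dx":0,"dy":0,"dz":0,"turn":0},{"dx":0,"dy":0,"dz":0,"turn":0}]'
python3 -m creep '[{"dx":0,"dy":0,"dz":-0.001,"turn":0},{"dx":0,"dy":0,"dz":-0.001,"turn":0},{"dx":0,"dy":0,"dz":-0.0005,"turn":0},{"dx":0,"dy":0,"dz":-0.0005,"turn":0},{"dx":0,"dy":0,"dz":0,"turn":0},{"dx":0,"dy":0,"dz":0,"turn":0},{"dx":0,"dy":0,"dz":0,"turn":0},{"dx":0,"dy":0,"dz":0,"turn":0},{"dx":0,"dy":0,"dz":0,"turn":0},{"dx":0,"dy":0,"dz":0,"turn":0}]'
```

```text
time: 62.65
ee_pos: [438.6, 253.4, 87.3]
tool_rot: [-0.475, 0.529, -0.525, 0.467]
ft_force: [-0.0, -0.2, -1.6]
finger_gap: 0.504
time: 63.9
ee_pos: [438.3, 253.3, 83.8]
tool_rot: [-0.475, 0.529, -0.525, 0.467]
ft_force: [0.1, -0.4, -1.9]
finger_gap: 0.5
```

```bash
python3 -m creep '[{"dx":0,"dy":0,"dz":-0.0007,"turn":0},{"dx":0,"dy":0,"dz":-0.0007,"turn":0},{"dx":0,"dy":0,"dz":-0.0006,"turn":0},{"dx":0,"dy":0,"dz":0,"turn":0},{"dx":0,"dy":0,"dz":0,"turn":0},{"dx":0,"dy":0,"dz":0,"turn":0},{"dx":0,"dy":0,"dz":0,"turn":0},{"dx":0,"dy":0,"dz":0,"turn":0},{"dx":0,"dy":0,"dz":0,"turn":0},{"dx":0,"dy":0,"dz":0,"turn":0}]'
```

```text
time: 65.15
ee_pos: [438.3, 253.2, 81.8]
tool_rot: [-0.475, 0.529, -0.525, 0.467]
ft_force: [0.2, 1.0, -1.4]
finger_gap: 0.503
```

```bash
python3 -m creep '[{"dx":0,"dy":0,"dz":-0.0005,"turn":0},{"dx":0,"dy":0,"dz":-0.0005,"turn":0},{"dx":0,"dy":0,"dz":0,"turn":0},{"dx":0,"dy":0,"dz":0,"turn":0},{"dx":0,"dy":0,"dz":0,"turn":0},{"dx":0,"dy":0,"dz":0,"turn":0},{"dx":0,"dy":0,"dz":0,"turn":0},{"dx":0,"dy":0,"dz":0,"turn":0},{"dx":0,"dy":0,"dz":0,"turn":0},{"dx":0,"dy":0,"dz":0,"turn":0}]'
```

```text
time: 66.4
ee_pos: [438.5, 253.5, 81.2]
tool_rot: [-0.475, 0.529, -0.525, 0.467]
ft_force: [-0.9, -0.1, 5.3]
finger_gap: 0.504
```

```bash
python3 -m creep '[{"dx":0,"dy":0,"dz":0,"turn":0},{"dx":0,"dy":0,"dz":0,"turn":0},{"dx":0,"dy":0,"dz":0,"turn":0},{"dx":0,"dy":0,"dz":0.01,"turn":0},{"dx":0,"dy":0,"dz":0.03,"turn":0},{"dx":0,"dy":0,"dz":0.04,"turn":0},{"dx":0,"dy":0,"dz":0.05,"turn":0},{"dx":0,"dy":0,"dz":0.05,"turn":0},{"dx":0,"dy":0,"dz":0.05,"turn":0},{"dx":0,"dy":0,"dz":0.02,"turn":0}]' 0.6
python3 - <<'E'
from h import *
im,W=cloud("scene","pics/sb.png")
for r in robot.cut_out("scene","vase_a"):
    p=W[r["pixels"]]; p=p[~np.isnan(p[:,0])]; print("vase",r["score"],np.round(r["uv"]),len(p),np.median(p,0).round(),p[:,2].max().round())
im,W=cloud("wrist")
for r in robot.cut_out("wrist","vase_a"):
    p=W[r["pixels"]]; p=p[~np.isnan(p[:,0])]; print("w vase",r["score"],np.round(r["uv"]),len(p),np.median(p,0).round(),p[p[:,2]>p[:,2].max()-5].mean(0).round())
print(st()["ee_pos"])
E
```

```text
time: 67.65
ee_pos: [438.8, 254.1, 334.5]
tool_rot: [-0.473, 0.529, -0.525, 0.469]
ft_force: [0.4, 0.5, -1.8]
finger_gap: 0.799
vase 0.95 [ 79. 214.] 499 [ 448. -402.   63.] 117.0
vase 0.59 [104. 205.] 499 [ 442. -319.   63.] 116.0
w vase 0.63 [261. 164.] 1839 [441. 261.  98.] [440. 254. 110.]
w vase 0.56 [254.  65.] 2145 [451. 370.  99.] [451. 376. 110.]
[437.88657843 252.85817872 330.56492972]
```

View pics/sb.png

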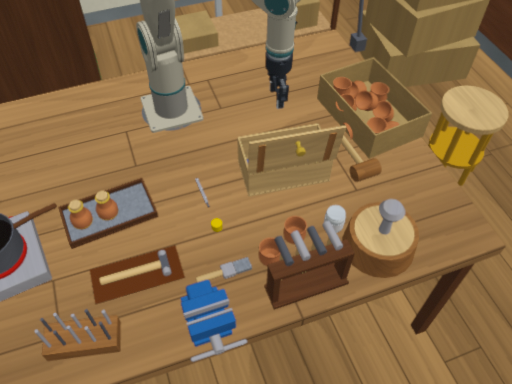

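Two vases stand in the tray at (79,214) and (104,205), the bench is clear of vases, and the hammer is on the mat. The open lid's knob shows at (299,148). I'll go to the knob.

```bash
python3 -m creep '[{"dx":0.01,"dy":0.002,"dz":0,"turn":0.17},{"dx":0.018,"dy":0.003,"dz":0,"turn":0.175},{"dx":0.018,"dy":0.003,"dz":0,"turn":0.175},{"dx":0.02,"dy":0.003,"dz":0,"turn":0.175},{"dx":0.02,"dy":0.003,"dz":0,"turn":0.175},{"dx":0.02,"dy":0.003,"dz":0,"turn":0.175},{"dx":0.02,"dy":0.003,"dz":0,"turn":0.175},{"dx":0.02,"dy":0.003,"dz":0,"turn":0.175},{"dx":0,"dy":0,"dz":0,"turn":0.175},{"dx":0,"dy":0,"dz":0,"turn":0}]' 0
python3 -m creep '[{"dx":0,"dy":0,"dz":0,"turn":0},{"dx":0,"dy":0,"dz":0,"turn":0},{"dx":0,"dy":0,"dz":0,"turn":0},{"dx":0,"dy":0,"dz":0,"turn":0},{"dx":0,"dy":0,"dz":0,"turn":0},{"dx":0,"dy":0,"dz":0,"turn":0},{"dx":0,"dy":0,"dz":0,"turn":0},{"dx":0,"dy":0,"dz":0,"turn":0},{"dx":0,"dy":0,"dz":0,"turn":0},{"dx":0,"dy":0,"dz":0,"turn":0}]' 0
python3 - <<'E'
from h import *
s=st(); Rt=Rot.from_quat(s["tool_rot"]).as_matrix(); print(s["ee_pos"],Rt.round(3).tolist(),np.arctan2(Rt[1,2],Rt[0,2]))
im,W=cloud("wrist","pics/wc.png"); q=W.reshape(-1,3); c=im.reshape(-1,3).astype(int)
m=(np.abs(q[:,0]-584)<35)&(np.abs(q[:,1]-277)<30)&(q[:,2]>225)&(q[:,2]<285); k=q[m]; print(len(k),k.min(0).round(),k.max(0).round(),k.mean(0).round(1))
E
```

```text
time: 69.1
ee_pos: [583.6, 275.9, 328.5]
tool_rot: [0.711, -0.04, 0.04, -0.701]
ft_force: [0.6, -0.4, 0.1]
finger_gap: 0.498
time: 70.35
ee_pos: [584.3, 276.2, 330.7]
tool_rot: [0.71, -0.039, 0.041, -0.702]
ft_force: [-0.6, 0.1, -0.8]
finger_gap: 0.498
[584.26532555 276.21612683 330.72559002] [[0.994, 0.003, 0.113], [-0.113, -0.013, 0.994], [0.004, -1.0, -0.012]] 1.4575774504306849
1284 [561. 264. 250.] [594. 291. 270.] [579.  278.2 263.6]
```

View pics/wc.png

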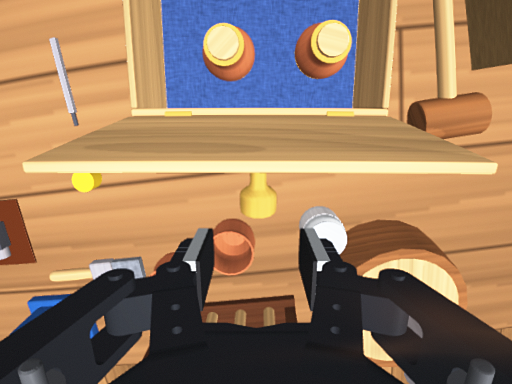

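Both hollow vases stand upright in the chest, and the knob at (258,195) is between the jaws. I'll go down, grip it, and run the arc in reverse.

```bash
python3 -m creep '[{"dx":0,"dy":0.001,"dz":-0.025,"turn":0},{"dx":0,"dy":0,"dz":-0.03,"turn":0},{"dx":0,"dy":0,"dz":-0.025,"turn":0},{"dx":0,"dy":0,"dz":-0.015,"turn":0},{"dx":0,"dy":0,"dz":0,"turn":0},{"dx":0,"dy":0,"dz":0,"turn":0},{"dx":0,"dy":0,"dz":0,"turn":0},{"dx":0,"dy":0,"dz":0,"turn":0},{"dx":0,"dy":0,"dz":0,"turn":0},{"dx":0,"dy":0,"dz":0,"turn":0}]' 0 30
python3 -m creep '[{"dx":0,"dy":0,"dz":0,"turn":0},{"dx":0,"dy":0,"dz":0,"turn":0},{"dx":0,"dy":0,"dz":0,"turn":0},{"dx":0,"dy":0,"dz":0,"turn":0},{"dx":0,"dy":0,"dz":0,"turn":0},{"dx":0,"dy":0,"dz":0,"turn":0},{"dx":0,"dy":0,"dz":0,"turn":0},{"dx":0,"dy":0,"dz":0,"turn":0},{"dx":0,"dy":0,"dz":0,"turn":0},{"dx":0,"dy":0,"dz":0,"turn":0}]' -1 30
```

```text
time: 71.65
ee_pos: [584.3, 277.2, 235.8]
tool_rot: [0.71, -0.039, 0.041, -0.702]
ft_force: [0.4, 0.2, -0.1]
finger_gap: 0.502
time: 72.9
ee_pos: [584.4, 276.5, 235.8]
tool_rot: [0.711, -0.039, 0.042, -0.701]
ft_force: [-0.4, -5.6, 4.5]
finger_gap: 0.311
```

```bash
python3 -m creep '[{"dx":-0.011,"dy":0.0013,"dz":0.0046,"turn":0},{"dx":-0.0114,"dy":0.0013,"dz":0.0037,"turn":0},{"dx":-0.0117,"dy":0.0013,"dz":0.0027,"turn":0},{"dx":-0.0118,"dy":0.0013,"dz":0.0017,"turn":0},{"dx":-0.0119,"dy":0.0014,"dz":0.0007,"turn":0},{"dx":-0.012,"dy":0.0014,"dz":-0.0004,"turn":0},{"dx":-0.0119,"dy":0.0014,"dz":-0.0014,"turn":0},{"dx":-0.0117,"dy":0.0013,"dz":-0.0024,"turn":0},{"dx":-0.0115,"dy":0.0013,"dz":-0.0034,"turn":0},{"dx":-0.0112,"dy":0.0013,"dz":-0.0044,"turn":0}]'
python3 -m creep '[{"dx":-0.0107,"dy":0.0012,"dz":-0.0053,"turn":0},{"dx":-0.0103,"dy":0.0012,"dz":-0.0062,"turn":0},{"dx":-0.0097,"dy":0.0011,"dz":-0.007,"turn":0},{"dx":-0.0091,"dy":0.001,"dz":-0.0078,"turn":0},{"dx":-0.0084,"dy":0.001,"dz":-0.0086,"turn":0},{"dx":-0.0076,"dy":0.0009,"dz":-0.0093,"turn":0},{"dx":-0.0068,"dy":0.0008,"dz":-0.0099,"turn":0},{"dx":-0.006,"dy":0.0007,"dz":-0.0104,"turn":0},{"dx":-0.0051,"dy":0.0006,"dz":-0.0109,"turn":0},{"dx":-0.0041,"dy":0.0005,"dz":-0.0100,"turn":0}]'
```

```text
time: 74.15
ee_pos: [468.1, 289.7, 237.7]
tool_rot: [0.711, -0.039, 0.042, -0.701]
ft_force: [-0.5, -5.3, 5.7]
finger_gap: 0.315
time: 75.4
ee_pos: [389.2, 298.7, 150.9]
tool_rot: [0.711, -0.039, 0.041, -0.701]
ft_force: [1.0, -5.3, 2.3]
finger_gap: 0.311
```

```bash
python3 -m creep '[{"dx":-0.0005,"dy":0,"dz":-0.001,"turn":0},{"dx":0,"dy":0,"dz":-0.001,"turn":0},{"dx":0,"dy":0,"dz":-0.0005,"turn":0},{"dx":0,"dy":0,"dz":-0.0005,"turn":0},{"dx":0,"dy":0,"dz":0,"turn":0},{"dx":0,"dy":0,"dz":0,"turn":0},{"dx":0,"dy":0,"dz":0,"turn":0},{"dx":0,"dy":0,"dz":0,"turn":0},{"dx":0,"dy":0,"dz":0,"turn":0},{"dx":0,"dy":0,"dz":0,"turn":0}]'
```

```text
time: 76.65
ee_pos: [388.6, 298.8, 149.0]
tool_rot: [0.711, -0.039, 0.041, -0.701]
ft_force: [-3.4, -4.9, 5.7]
finger_gap: 0.311
```

```bash
python3 -m creep '[{"dx":0,"dy":0,"dz":-0.001,"turn":0},{"dx":0,"dy":0,"dz":-0.0005,"turn":0},{"dx":0,"dy":0,"dz":-0.0005,"turn":0},{"dx":0,"dy":0,"dz":-0.0005,"turn":0},{"dx":0,"dy":0,"dz":0,"turn":0},{"dx":0,"dy":0,"dz":0,"turn":0},{"dx":0,"dy":0,"dz":0,"turn":0},{"dx":0,"dy":0,"dz":0,"turn":0},{"dx":0,"dy":0,"dz":0,"turn":0},{"dx":0,"dy":0,"dz":0,"turn":0}]'
```

```text
time: 77.9
ee_pos: [388.7, 298.8, 148.7]
tool_rot: [0.711, -0.038, 0.042, -0.701]
ft_force: [-7.1, -10.4, 27.7]
finger_gap: 0.313
```

The 27.7 N reading means the lid is seated hard. I'll release, rise and check.

```bash
python3 -m creep '[{"dx":0,"dy":0,"dz":0,"turn":0},{"dx":0,"dy":0,"dz":0,"turn":0},{"dx":0,"dy":0,"dz":0,"turn":0},{"dx":0,"dy":0,"dz":0,"turn":0},{"dx":0,"dy":0,"dz":0.01,"turn":0},{"dx":0,"dy":0,"dz":0.03,"turn":0},{"dx":0,"dy":0,"dz":0.05,"turn":0},{"dx":0,"dy":0,"dz":0.05,"turn":0},{"dx":0,"dy":0,"dz":0.03,"turn":0},{"dx":0,"dy":0,"dz":0,"turn":0}]' 0
python3 - <<'E'
from h import *
im,W=cloud("wrist"); q=W.reshape(-1,3); q=q[~np.isnan(q[:,0])]
l=q[(q[:,2]>125)&(q[:,2]<145)&(np.abs(q[:,0]-441)<75)&(np.abs(q[:,1]-293)<130)]; A=np.c_[l[:,:2],np.ones(len(l))]; print("lid plane",np.linalg.lstsq(A,l[:,2],rcond=None)[0],np.median(l[:,2]))
k=q[(q[:,2]>166)&(q[:,2]<190)&(np.hypot(q[:,0]-391,q[:,1]-297)<40)]; print("knob",k.min(0),k.max(0))
a,Ws=cloud("scene","pics/sd.png"); 
for n in ("vase_a","hammer"):
  for r in robot.cut_out("scene",n): 
    p=Ws[r["pixels"]]; p=p[~np.isnan(p[:,0])]; print(n,round(r["score"],2),np.round(r["uv"]),np.median(p,0).round(),p.max(0).round())
b,_=cloud("side","pics/dd.png")
cv2.imwrite("pics/cd.png",np.vstack([cv2.resize(cv2.imread("pics/sd.png"),(400,300)),cv2.resize(cv2.imread("pics/dd.png"),(400,300))]))
E
```

```text
time: 79.15
ee_pos: [390.5, 300.8, 318.8]
tool_rot: [0.709, -0.037, 0.043, -0.703]
ft_force: [0.0, 0.1, 0.1]
finger_gap: 0.498
lid plane [-1.85673816e-04  1.99608558e-03  1.34297779e+02] 134.32441211503445
knob [375.88188985 286.23194849 166.43287485] [403.09959002 313.17620552 178.91655696]
vase_a 0.69 [104. 208.] [ 443. -320.   65.] [ 466. -288.  119.]
vase_a 0.61 [ 78. 214.] [ 449. -402.   63.] [ 469. -373.  115.]
hammer 0.98 [139. 269.] [ 674. -262.   27.] [ 711. -180.   38.]
hammer 0.17 [285. 155.] [491. 277. 131.] [547. 511. 183.]
```

View pics/cd.png

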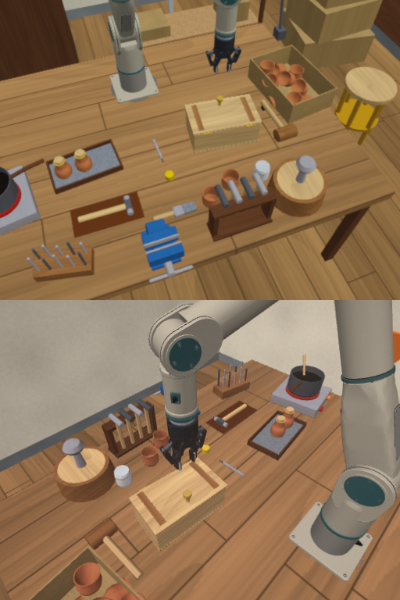

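The lid plane and knob match the shut state measured at the start. Two vases stand in the tray, the hammer is on the mat, and the bench is clear of vases. I'll hand it in.

```bash
python3 -c "
from station import robot
print(robot.close_job())"
```

```text
the job is handed in; nothing more can be done
None
```

The job is done and handed in at about 79 s of the 210 s allowed.

- **Hammer and chest:** I laid the hammer along the mat, then opened the lid to about 1.7 rad.
- **Sorting:** I found four vases and hefted each one. The two filled ones (about 5.0 and 5.3 N) stand in the tray. The two hollow ones (about 1.9 and 1.8 N) stand in the chest.
- **Handling:** I gripped the vases at 25 N, and no landing read above about 7 N.
- **Lid:** I shut the lid and pressed it home with about 28 N.

**Last checks:**
- The lid plane and knob height match the shut state measured at the start.
- Two vases stand upright in the tray.
- Both chest vases were upright just before the lid closed, but can't be seen now.
- The hammer is on the mat, no vases are left on the bench, and the robot was touching nothing.

**What went off plan:**
- One vase was knocked about 4 cm partway through; I found it again before picking it up.
- That vase was near the reach limit, so I gripped its neck 10 mm higher than planned, with the tool tilted about 1°.

No check failed or disagreed.

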